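Assemble the architectural show model

TASK

Put the model house together on its base board, one part at a time from the bottom up: first the ground storey, then the upper storey, then the roof, then the cupola. Set each part level and centred on the one below, let go of it before fetching the next, with the long sides of the storeys and roof running along the long side of the board (either way round will do), and do not disturb the tape roll, the filler tub or the filling knife.

Things in the scene. Friction and masses are not known exactly. Their poses are not given: they have to be found in the camera images.
- plinth_seat (a point): Concrete-coloured base board of the model, 150 x 100 mm, 16 mm high, fixed to the table. This point is the centre of its upper face, on which the house is built; x runs along its long side, z up. A thin drawn outline shows where the ground storey goes.
- ground_center (a point): Ground storey of the model: the largest pink block, 108 (x) x 66 (y) x 46 mm high, with windows, a brown door, and a grey floor plan drawn on its flat white top. 0.32 kg. The point is its centre, 23 mm above its underside; x along its long side, z up. It stands upright on the table, as all the parts do at the start.
- upper_center (a point): Upper storey: the smaller pink block, 86 (x) x 56 (y) x 40 mm high, with windows all round and five dark joists drawn across its flat white top. 0.22 kg. The point is its centre, 20 mm above its underside; x along its long side, z up.
- roof_center (a point): Roof: grey, with two slopes that fall towards its +x and -x ends and a flat deck on top, 94 (x) x 60 (y) x 38 mm high. Its two pink gable ends (the +y and -y faces) are flat and upright, 60 mm apart, and can be gripped. The deck is 44 (x) x 60 (y) mm, centred. 0.18 kg. The point lies 19 mm above its underside, on the vertical through its centre; x along its long side, z up.
- cupola_center (a point): Cupola: a small white round drum with dark slit windows and a grey cone on top; drum 34 mm in diameter and 32 mm high, 54 mm high in all, round, so its yaw does not matter. 0.05 kg. The point is on its axis, 27 mm above its underside.
- tape_center (a point): Bystander, leave alone: roll of paper tape lying flat, 92 mm outside diameter, 24 mm high; the point is its centre.
- tub_center (a point): Bystander, leave alone: white filler tub with a grey lid, 90 mm across, 58 mm high; the point is its centre.
- knife_center (a point): Bystander, leave alone: filling knife lying flat, black handle, steel blade, 180 mm long, 70 mm wide and 18 mm high at most; the point is near the middle, 9 mm up; x points from the handle to the blade.
Things that resemble listed ones, but are neither listed nor needed, are in the scene too. Leave any blue or yellow look-alike of the part that bears ground_center alone.

How it is judged:
By the outcome, as a careful person would: the job done as asked, in the order asked, and still so for the second after the job is handed in, with the robot touching nothing.
It also fails if it takes over 131 s, if anything falls off the work surface, if the arm or the gripper's body presses on something with over 40 N, if the wrist force passes 120 N, or if a joint passes its speed limit or range.

ROBOT

A 6-joint arm with a two-finger parallel gripper is mounted at the origin on the work surface. World frame = base frame: x ahead of the robot, y to its left, z up, the work surface at z = 0. Lengths are in m, angles in rad, forces in N, time in s.
With the tool pointing down it reaches from about 0.3 to 0.875 m from the base axis. Payload 6.4 kg.
Tool frame: the origin (TCP) lies on the centre line of the jaws, within the pads' length; the fingertips stand 11 mm ahead of it and the grasp point (between the pads) lies 8 mm behind it; x points along the fingers, y is the direction in which the jaws open and shut, and the axes are right-handed (so a half turn about x gives the same grasp; the last joint's range is limited). The gripper opens to 85 mm and grips with 20 to 120 N. Pads are 22 mm wide; open, the fingers measure 114 mm over their backs; the gripper's body (76 mm by 85 mm) begins 54 mm behind the grasp point. The pads swing forward as they close: fully open they stand 13 mm farther back than shut.
Start: joints at [1.088, 0.181, 1.607, -0, 1.354, -0.206], TCP at [0.157, 0.553, 0.242] pointing down, gripper open.
Joint ranges: [-2.99, 2.99], [-0.89, 2.07], [0.3, 2.58], [-1.14, 4.28], [0, 2.63], [-3.12, 3.12]. Speed limits (rad/s): [2.57, 2.57, 3.01, 3.14, 3.14, 3.14].

INTERFACE

Orientations are given as a unit quaternion [w, x, y, z].
In Python, from bench import ctrl, camera, hand_in gives the robot as it stands. The module is installed in compiled form; this text tells all that it offers.
- The arm moves only by the tool drive_tool, never from a script. Its argument "increments" is a list of rows, each a list of 7 numbers: the shift along the tool's x, y, z in m, then the turn, a rotation vector about the tool's x, y, z in degrees, then the gripper's target within -1 to 1 (fully open at 1, half-way at 0, shut at -1). In form: [[dx, dy, dz, rx, ry, rz, claw], ...]. A call has 1 to 10 rows; each row shifts and turns the commanded pose from where the row before left it, along the tool's axes as they then stand; what a row does not reach is not made up. A row lasts 1/8 s, in which the tool goes at most 62.5 mm and 10.7 degrees, less where a joint would pass 70% of its speed; a pose out of reach is approached as far as the arm can. A call is refused whole if a number of a shift passes 0.0625 or a number of a turn 10.7, either way. A call with a gripper value outside its range is refused whole. The fingers move at their own pace and stop on an object; the grip force is fixed at half the most. Time passes only in rows, so rows that do not move let the fingers close. It gives the time, the measured TCP pose, the force and the opening at its end, in the units of the state.
- ctrl.get_obs(): the state, without advancing time (a new reading comes with each control period).
- camera(name): name is "side" or "top"; returns a dict with "img" (400x640x3 uint8, red, green, blue), "depth" (400x640 float32, m along the optical axis (not along the pixel's ray), 0 where there is no reading), "fx", "fy", "cx", "cy" (pixels), "k1" (the pictures are not rectified: a ray, as slopes to the right and down, at radius r is drawn at 1 + k1 r^2 times it, then the intrinsics apply), "world_from_camera" (4x4, takes a point from camera to world coordinates). Camera axes: x right, y down, z forward; pixel columns grow to the right and rows downward; lengths in m; the calibration is good to about 2 mm. A picture is of the moment at which its call begins.
- hand_in(): hands the job in, once; it reports no verdict.
The state is a dict: "time_s": time; "q": joint angles; "dq": joint speeds; "joint_efforts": joint torques, N m; "eef_pos": TCP position; "eef_rot": TCP orientation; "wrist_force": force on the tool from outside, world axes, zero at the start; "torque": the same for the moment, N m; "opening": opening from 0.0 (shut) to 1.0 (fully open).
Only numpy, scipy, OpenCV 4.12 (cv2) and the standard library are available. Lean on these libraries where they do the work, as an engineer would, in place of code of your own. Each camera call takes 0.05 s, during which the arm holds its last target.

## Working session

There is one attempt and no reset: what is moved stays moved. The work goes in short steps, Python scripts to look and compute and a tool call to move; the robot and the scene stay as the last step left them, time stands still between calls to the robot, and variables do not carry over. Pictures are saved under pics/ and viewed, and the job is handed in when it is done.

Besides the shell and the picture viewer there is one more tool, called after "Emit:" by a JSON object that holds its "api" and its "payload". drive_tool: Moves the arm, as the interface text tells. Its arguments: {"type":"object","properties":{"increments":{"type":"array","items":{"type":"array","items":{"type":"number"}}}},"required":["increments"]}

```bash
mkdir -p pics; python3 - <<'E'
from bench import ctrl,camera
import cv2,numpy as np
o=ctrl.get_obs()
for k,v in o.items(): print(k,np.round(v,4))
for n in("top","side"):
    c=camera(n); cv2.imwrite(f"pics/{n}0.png",c["img"][:,:,::-1])
    print(n,[c[k] for k in("fx","fy","cx","cy","k1")]);print(np.round(c["world_from_camera"],4))
    np.savez(f"{n}0.npz",**c)
E
```

```text
time_s 0.0
q [ 1.0877  0.1815  1.608  -0.      1.3538 -0.2063]
dq [ 0.0003 -0.     -0.0019 -0.0001 -0.0009  0.0009]
joint_efforts [-1.30000e-03 -4.44885e+01 -3.51330e+01 -3.00000e-04  9.00000e-03
  0.00000e+00]
eef_pos [0.1568 0.5526 0.2414]
eef_rot [ 0.7001  0.097   0.7006 -0.0981]
wrist_force [-0.1521  0.2496  0.5845]
torque [ 0.0077  0.013  -0.0566]
opening 1.0008
top [513.1416617680231, 513.1416617680231, 317.0989806401194, 195.09101773397919, -0.12075343080316248]
[[ 0.0027 -0.9934  0.1148  0.3196]
 [-1.     -0.0019  0.0072 -0.0347]
 [-0.007  -0.1148 -0.9934  1.7794]
 [ 0.      0.      0.      1.    ]]
side [369.16943266752173, 369.16943266752173, 318.7750711676459, 195.71807976816345, 0.004437492724639017]
[[ 0.9995 -0.0027  0.0306  0.5003]
 [-0.028  -0.4919  0.8702 -0.9078]
 [ 0.0128 -0.8706 -0.4918  0.5703]
 [ 0.      0.      0.      1.    ]]
```

View pics/top0.png

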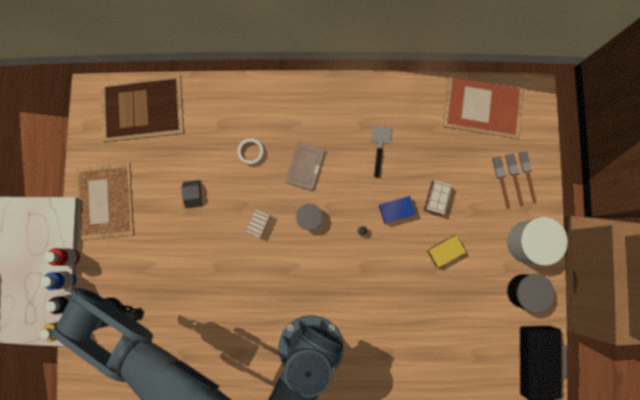

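View pics/side0.png

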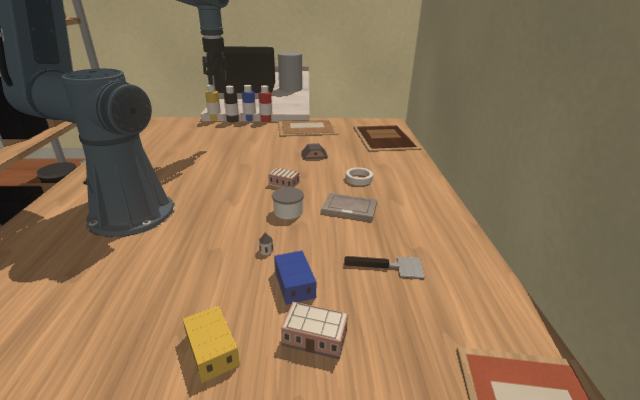

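```bash
cat > h.py <<'E'
import numpy as np,cv2
def load(n): return dict(np.load(n))
def rays(c,uv):
    K=np.array([[c["fx"],0,c["cx"]],[0,c["fy"],c["cy"]],[0,0,1]],float)
    p=cv2.undistortPoints(np.asarray(uv,float).reshape(-1,1,2),K,np.array([float(c["k1"]),0,0,0])).reshape(-1,2)
    T=c["world_from_camera"]
    return np.c_[p,np.ones(len(p))]@T[:3,:3].T, T[:3,3]
def onplane(c,uv,z):
    d,o=rays(c,uv); return o+d*((z-o[2])/d[:,2])[:,None]
def proj(c,P):
    T=np.linalg.inv(c["world_from_camera"]); P=np.atleast_2d(P)@T[:3,:3].T+T[:3,3]
    s=P[:,:2]/P[:,2:]; s=s*(1+c["k1"]*(s**2).sum(1,keepdims=True))
    return s*[c["fx"],c["fy"]]+[c["cx"],c["cy"]]
def cloud(c,u0,u1,v0,v1):
    v,u=np.mgrid[v0:v1,u0:u1]; uv=np.c_[u.ravel(),v.ravel()]
    d,o=rays(c,uv); z=c["depth"][uv[:,1],uv[:,0]]
    return uv,o+d*z[:,None],c["img"][uv[:,1],uv[:,0]]
def crop(c,u0,u1,v0,v1,s):
    return cv2.resize(c["img"][v0:v1,u0:u1,::-1],None,fx=s,fy=s,interpolation=cv2.INTER_NEAREST)
E
python3 - <<'E'
from h import *
t=load("top0.npz");s=load("side0.npz")
def tile(c,boxes):
    return np.hstack([cv2.resize(crop(c,*b,1),(390,290) ,interpolation=cv2.INTER_NEAREST) for b in boxes])
A=[(410,464,178,218),(232,286,203,243),(165,219,174,214),(278,332,146,186)]
B=[(275,355,300,360),(260,310,163,200),(295,335,138,168),(315,385,188,225)]
for i,(c,b) in enumerate([(t,A),(s,B)]):
    cv2.imwrite(f"pics/c{i}.png",np.vstack([tile(c,b[:2]),tile(c,b[2:])]))
E
```

```text
(no output)
```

View pics/c0.png

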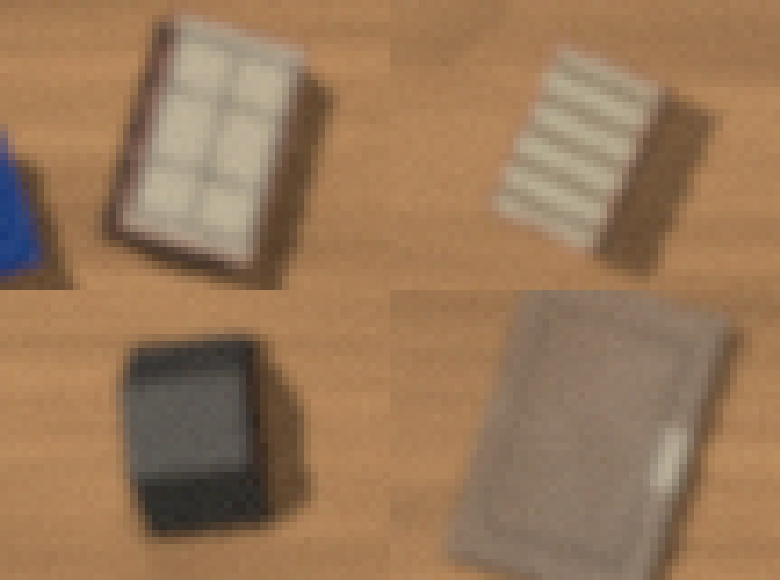

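View pics/c1.png

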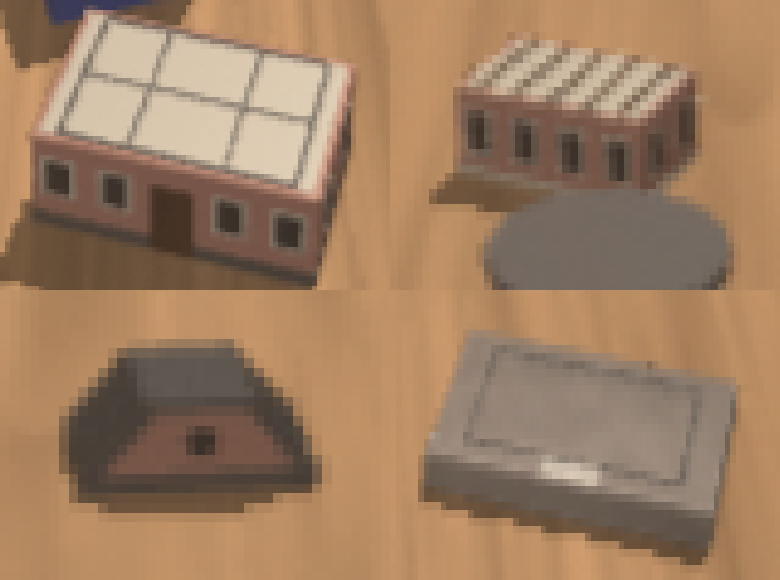

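```bash
cat >> h.py <<'E'
def top(c,box,z,tol=.007,colf=None,nm=""):
    uv,P,rgb=cloud(c,*box)
    m=(abs(P[:,2]-z)<tol)
    if colf is not None: m&=colf(rgb.astype(int))
    w,h=box[1]-box[0],box[3]-box[2]
    M=m.reshape(h,w).astype(np.uint8)
    n,lab,st,_=cv2.connectedComponentsWithStats(M)
    k=1+np.argmax(st[1:,4]); M=(lab==k).astype(np.uint8)
    # fill holes
    cs,_=cv2.findContours(M,cv2.RETR_EXTERNAL,cv2.CHAIN_APPROX_NONE); M=cv2.drawContours(M*0,cs,-1,1,-1)
    sel=M.ravel()>0
    X=onplane(c,uv[sel],z)[:,:2]
    r=cv2.minAreaRect((X*1000).astype(np.float32))
    b=cv2.boxPoints(r); e=[b[1]-b[0],b[2]-b[1]]; e=e[0] if np.linalg.norm(e[0])>np.linalg.norm(e[1]) else e[1]
    a=np.degrees(np.arctan2(e[1],e[0]))%180
    cv=np.cov((X-X.mean(0)).T); ev,V=np.linalg.eigh(cv); a2=np.degrees(np.arctan2(V[1,1],V[0,1]))%180
    L=np.sqrt(12*ev[::-1])*1000
    print(nm,"n",sel.sum(),"z",round(np.median(P[sel,2])*1000,1),"cen",np.round(X.mean(0)*1000,1),"rect",np.round(r[0],1),np.round(r[1],1),"ang %.1f pca %.1f"%(a,a2),"pcaLen",np.round(L,1))
    return X.mean(0),a2,M
E
python3 - <<'E'
from h import *
t=load("top0.npz");s=load("side0.npz")
for nm,z,A,B in [("ground",.046,(410,464,178,218),(275,355,300,360)),("upper",.04,(232,286,203,243),(260,310,163,190)),("roof",.038,(165,219,174,214),(295,335,138,168)),("board",.016,(278,332,140,192),(315,385,188,225)),("cup",.032,(350,376,220,242),(250,285,230,260)),("tub",.058,(285,335,200,235),(265,310,180,225)),("tape",.024,(230,272,132,172),(340,380,160,190))]:
    for c,b,n in((t,A,"top"),(s,B,"side")): top(c,b,z,.006,nm=nm+" "+n)
E
```

```text
ground top n 580 z 46.0 cen [ 514.6 -438.4] rect [ 515.5 -437.7] [ 69.1 106.9] ang 164.8 pca 163.1 pcaLen [105.9  66.2]
ground side n 1888 z 47.4 cen [ 512.8 -441. ] rect [ 512.5 -439.5] [ 72.1 109.4] ang 163.8 pca 163.3 pcaLen [108.8  71.1]
upper top n 398 z 39.7 cen [425.4 180. ] rect [425.2 179.9] [57.6 83.9] ang 155.5 pca 152.9 pcaLen [82.6 56.2]
upper side n 261 z 41.8 cen [421.7 178.3] rect [421.2 178.2] [71.  92.6] ang 156.7 pca 152.8 pcaLen [92.2 68.4]
roof top n 260 z 37.4 cen [527.9 416.7] rect [528.8 416.3] [61.2 60.3] ang 8.2 pca 125.0 pcaLen [59.  54.6]
roof side n 114 z 39.1 cen [523.9 412.3] rect [523.5 412.7] [56.2 82.2] ang 96.7 pca 89.1 pcaLen [78.9 56.9]
board top n 1198 z 15.5 cen [625.1  20.9] rect [626.8  20.3] [102.3 154.9] ang 164.6 pca 164.6 pcaLen [150.   98.9]
board side n 990 z 17.3 cen [622.9  17.6] rect [622.5  19.4] [112.6 149.5] ang 163.6 pca 163.1 pcaLen [149.9 110.8]
cup top n 28 z 34.2 cen [ 402.3 -173.6] rect [ 402.2 -174.2] [23.  31.9] ang 129.6 pca 127.7 pcaLen [39.5 25. ]
cup side n 76 z 33.3 cen [ 399.  -184.6] rect [ 398.2 -181.3] [31.7 34.2] ang 94.7 pca 6.0 pcaLen [34.3 27.2]
tub top n 552 z 57.3 cen [445.1   5.1] rect [444.4   4.9] [87.6 87.5] ang 0.1 pca 1.5 pcaLen [77.8 77.1]
tub side n 438 z 59.4 cen [442.9   3.4] rect [442.2   5. ] [92.4 85.9] ang 89.8 pca 95.1 pcaLen [87.4 78. ]
tape top n 113 z 23.2 cen [681.4 185.3] rect [680.  187.5] [87.4 41.1] ang 10.0 pca 10.5 pcaLen [95.2 39.6]
tape side n 298 z 21.5 cen [673.1 209.4] rect [674.7 211.5] [102.5  88. ] ang 84.7 pca 80.5 pcaLen [92.6 80.2]
```

```bash
python3 - <<'E'
from h import *
t=load("top0.npz");s=load("side0.npz")
wh=lambda m:(lambda g:(g[:,2]>m)&((g[:,0]-g[:,2])<45))
up=lambda z,m:None
for nm,z,A,B,ft,fs in [("ground",.046,(410,464,178,218),(275,355,300,360),None,lambda g:(g.min(1)>120)),
 ("upper",.04,(232,286,203,243),(260,310,163,190),None,lambda g:(g[:,2]>95)),
 ("roof",.038,(165,219,174,214),(295,335,138,168),lambda g:(g[:,1]>58)&(g[:,0]-g[:,2]<25),lambda g:(g[:,1]>58)&(g[:,0]-g[:,2]<25)),
 ("board",.016,(278,332,140,192),(315,385,188,225),lambda g:g[:,0]-g[:,2]<48,lambda g:g[:,0]-g[:,2]<48)]:
    for c,b,n,f in((t,A,"top",ft),(s,B,"side",fs)):
        for tol in (.003,.010):
            _,_,M=top(c,b,z,tol,f,nm=nm+" "+n)
def show(c,b,r,t): 
    i=c["img"][r,b[0]:b[1]]; print(t,[tuple(map(int,x)) for x in i[::2]])
show(t,(178,208),193,"roof row");show(s,(300,330),143,"roof side row")
E
```

```text
ground top n 452 z 46.2 cen [ 515.9 -440.2] rect [ 515.6 -438.3] [ 68.3 106.1] ang 164.5 pca 168.9 pcaLen [100.2  61.9]
ground top n 614 z 45.9 cen [ 514.6 -437.6] rect [ 514.7 -438. ] [ 70.1 108.2] ang 163.9 pca 163.2 pcaLen [106.3  68.4]
ground side n 1443 z 47.6 cen [ 514.4 -437.5] rect [ 512.7 -436.4] [ 63.5 106.4] ang 163.6 pca 163.0 pcaLen [106.4  57.6]
ground side n 1452 z 47.6 cen [ 514.4 -437.6] rect [ 512.7 -436.4] [ 63.5 106.4] ang 163.6 pca 162.8 pcaLen [106.4  57.8]
upper top n 277 z 40.1 cen [426.1 180.6] rect [425.  179.9] [56.3 82.5] ang 157.1 pca 155.6 pcaLen [77.7 56.3]
upper top n 412 z 39.6 cen [425.3 179.9] rect [425.2 179.8] [57.8 83.9] ang 155.5 pca 153.9 pcaLen [83.6 57.5]
upper side n 177 z 42.0 cen [421.8 186.2] rect [421.2 185.9] [56.8 86.6] ang 156.7 pca 156.2 pcaLen [88.  53.3]
upper side n 195 z 42.1 cen [421.7 185.7] rect [421.2 185.9] [56.8 86.6] ang 156.7 pca 155.0 pcaLen [88.1 54.8]
roof top n 144 z 37.9 cen [526.5 414.3] rect [530.9 414.9] [54.5 52.7] ang 1.9 pca 124.2 pcaLen [57.5 39.6]
roof top n 238 z 37.5 cen [531.1 415.3] rect [532.6 415.3] [54
[... 512 characters left out ...]
 17.3 cen [624.1  18.4] rect [623.2  20.7] [105.7 149. ] ang 162.6 pca 163.0 pcaLen [148.1 103.2]
board side n 1026 z 17.2 cen [622.5  12.9] rect [621.5  15.4] [115.5 149.7] ang 163.5 pca 162.6 pcaLen [149.  114.1]
roof row [(175, 132, 90), (167, 124, 86), (119, 102, 87), (94, 89, 83), (92, 88, 83), (91, 86, 82), (94, 90, 83), (91, 89, 82), (92, 88, 82), (91, 85, 81), (78, 73, 70), (61, 47, 39), (92, 68, 47), (98, 71, 48), (121, 89, 61)]
roof side row [(175, 132, 93), (177, 134, 96), (180, 137, 96), (184, 140, 98), (173, 133, 96), (174, 135, 99), (157, 125, 94), (155, 123, 94), (154, 123, 93), (136, 111, 88), (198, 149, 105), (194, 148, 104), (188, 142, 101), (187, 142, 100), (184, 139, 97)]
```

```bash
cat >> h.py <<'E'
def ov(c,cen,size,yaw,z,s=10,pad=14,cols=(0,255,0)):
    a=np.radians(yaw);R=np.array([[np.cos(a),-np.sin(a)],[np.sin(a),np.cos(a)]])
    polys=[]
    for zz in z:
        q=np.array([[1,1],[1,-1],[-1,-1],[-1,1]])*np.array(size)/2@R.T+cen
        polys.append(proj(c,np.c_[q,[zz]*4]))
    p=np.vstack(polys); u0,v0=(p.min(0)-pad).astype(int).clip(0);u1,v1=(p.max(0)+pad).astype(int)
    im=cv2.resize(c["img"][v0:v1,u0:u1,::-1],None,fx=s,fy=s,interpolation=cv2.INTER_CUBIC)
    for q in polys: cv2.polylines(im,[np.round((q-[u0,v0]+.5)*s).astype(int)],True,cols,1)
    return cv2.resize(im,(390,290))
E
python3 - <<'E'
from h import *
t=load("top0.npz");s=load("side0.npz")
top(t,(165,219,174,214),.038,.01,lambda g:(g[:,1]>75)&(g[:,0]-g[:,2]<25),"deck")
L=[([.5146,-.438],(.108,.066),163.7,.046),([.4252,.180],(.086,.056),155.5,.04),([.529,.4155],(.044,.06),7,.038),([.6245,.0202],(.15,.1),163.7,.016)]
for n,c in(("t",t),("s",s)):
    I=[ov(c,a,b,y,[z]) for a,b,y,z in L]
    cv2.imwrite(f"pics/ov{n}.png",np.vstack([np.hstack(I[:2]),np.hstack(I[2:])]))
E
```

```text
deck n 190 z 37.9 cen [530.2 416.5] rect [530.1 416.4] [42.8 54.1] ang 97.1 pca 95.7 pcaLen [54.3 43.1]
```

View pics/ovt.png

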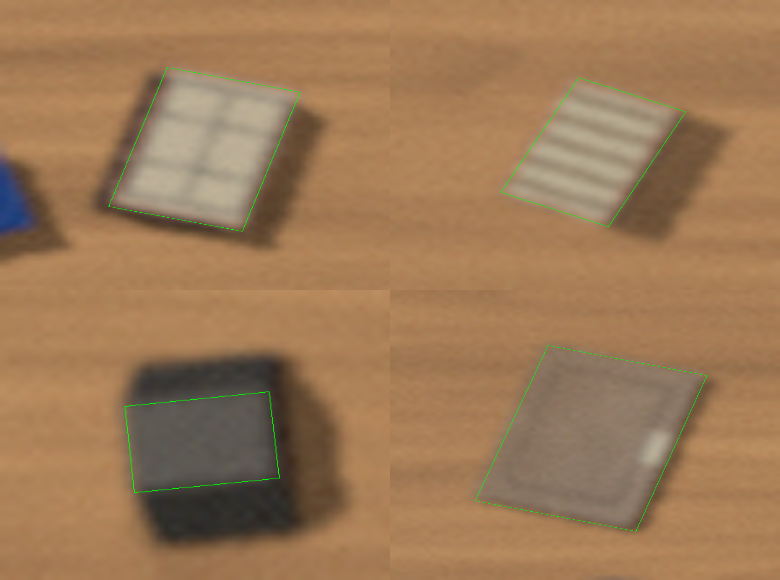

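View pics/ovs.png

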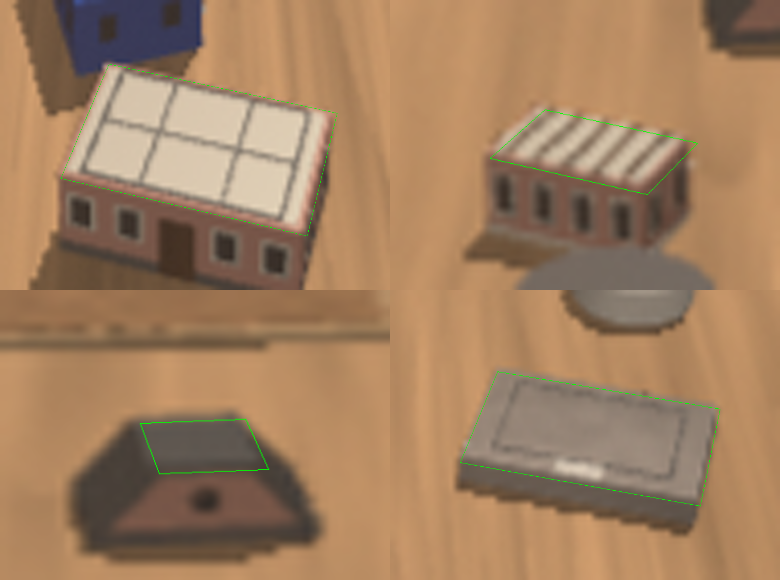

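```bash
cat >> h.py <<'E'
from scipy.spatial.transform import Rotation as Rn
def state():
    from bench import ctrl
    o=ctrl.get_obs(); q=np.array(o["eef_rot"]); R=Rn.from_quat(q[[1,2,3,0]]).as_matrix()
    return o,np.array(o["eef_pos"]),R
def plan(xyz,yaw):
    """yaw: deg of tool y in world (mod 180). prints turn about tool x to do first, tilt, then shift in tool axes after the turn"""
    o,p,R=state()
    y=np.degrees(np.arctan2(R[1,1],R[0,1]))
    c=[yaw+180*k-y for k in range(-3,4)]; d=min(c,key=abs)
    a=np.radians(y+d); Y=np.array([np.cos(a),np.sin(a),0]);X=np.array([0,0,-1.]);Rt=np.c_[X,Y,np.cross(X,Y)]
    rv=Rn.from_matrix(R.T@Rt).as_rotvec(degrees=True)
    sh=Rt.T@(np.array(xyz)-p)
    print("t %.2f pos %s yaw %.2f open %.3f F %s q %s"%(o["time_s"],np.round(p*1000,1),y,o["opening"],np.round(o["wrist_force"],1),np.round(o["q"],2)))
    print("  turn rv",np.round(rv,2),"alt about x:",round(-d-180,1),round(180-d,1),"| then shift mm",np.round(sh*1000,1))
E
python3 - <<'E'
from h import *
t=load("top0.npz");s=load("side0.npz")
for c,b,n in((t,(350,376,220,242),"t"),(s,(250,285,228,262),"s")):
    uv,P,g=cloud(c,*b); m=P[:,2]>.012; 
    print(n,m.sum(),"zmax",P[m,2].max(), "uv cen",uv[m].mean(0),"u range",uv[m].min(0),uv[m].max(0))
    for z in(.02,.03,.04): print(z,np.round(onplane(c,[uv[m].mean(0)],z)*1000,1))
    cv2.imwrite(f"pics/cup{n}.png",crop(c,*b,14))
# blue
uv,P,g=cloud(t,370,425,190,230); m=(g[:,2].astype(int)-g[:,0]>40); print("blue z",np.percentile(P[m,2],[50,90]))
r=cv2.minAreaRect((onplane(t,uv[m],.046)[:,:2]*1000).astype(np.float32)); print(np.round(cv2.boxPoints(r)))
a=np.radians(73.7);Y=np.array([np.cos(a),np.sin(a)]);X=np.array([np.cos(a-np.pi/2),np.sin(a-np.pi/2)])
print("finger outer corners",[np.round(np.array([514.6,-438])+57*Y+k*11*X) for k in(-1,1)])
plan([.45,.2,.15],73.7)
plan([.5146,-.438,.15],73.7)
E
```

```text
t 85 zmax 1.7793699851381684 uv cen [362.27058824 231.05882353] u range [353 223] [367 236]
0.02 [[ 399.1 -177.    20. ]]
0.03 [[ 398.6 -176.2   30. ]]
0.04 [[ 398.2 -175.4   40. ]]
s 302 zmax 0.5702683775902646 uv cen [269.28145695 246.61258278] u range [250 232] [284 261]
0.02 [[ 407.2 -184.7   20. ]]
0.03 [[ 408.9 -197.9   30. ]]
0.04 [[ 410.6 -211.    40. ]]
blue z [0.04611413 0.05161532]
[[ 428. -253.]
 [ 457. -355.]
 [ 517. -338.]
 [ 487. -235.]]
finger outer corners [array([ 520., -380.]), array([ 541., -386.])]
t 0.10 pos [156.9 552.7 241.5] yaw 74.14 open 1.002 F [-1.3  0.4 -0.2] q [ 1.09  0.18  1.61 -0.    1.35 -0.21]
  turn rv [ 0.44 -0.02  0.09] alt about x: -179.6 180.4 | then shift mm [  91.5 -256.2  380.3]
t 0.10 pos [156.9 552.7 241.5] yaw 74.14 open 1.002 F [-1.3  0.4 -0.2] q [ 1.09  0.18  1.61 -0.    1.35 -0.21]
  turn rv [ 0.44 -0.02  0.09] alt about x: -179.6 180.4 | then shift mm [  91.5 -850.5  621.4]
```

View pics/cupt.png

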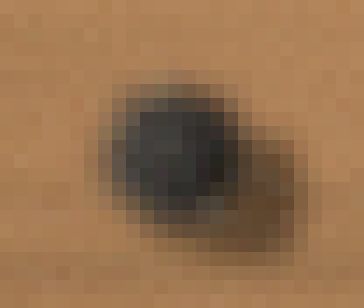

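View pics/cups.png

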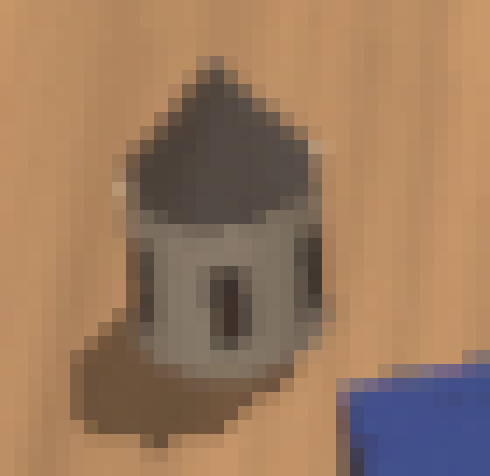

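Emit:
{"api": "drive_tool", "payload": {"increments": [[0, -0.032, 0.0475, 0.44, 0, 0, 1], [0, -0.032, 0.0475, 0, 0, 0, 1], [0, -0.032, 0.0475, 0, 0, 0, 1], [0, -0.032, 0.0475, 0, 0, 0, 1], [0, -0.032, 0.0475, 0, 0, 0, 1], [0, -0.032, 0.0475, 0, 0, 0, 1], [0, -0.032, 0.0475, 0, 0, 0, 1], [0, -0.032, 0.0475, 0, 0, 0, 1], [0, -0.055, 0.022, 0, 0, 0, 1], [0, -0.055, 0.022, 0, 0, 0, 1]]}}

```text
time_s: 1.35
eef_pos: [0.4616, 0.0813, 0.2419]
eef_rot: [0.7, 0.1, 0.7, -0.1]
wrist_force: [-0.1, -0.5, -0.6]
opening: 1.007
```

Emit:
{"api": "drive_tool", "payload": {"increments": [[0, -0.055, 0.022, 0, 0, 0, 1], [0, -0.055, 0.022, 0, 0, 0, 1], [0, -0.055, 0.022, 0, 0, 0, 1], [0, -0.055, 0.022, 0, 0, 0, 1], [0, -0.055, 0.022, 0, 0, 0, 1], [0, -0.055, 0.022, 0, 0, 0, 1], [0, -0.055, 0.022, 0, 0, 0, 1], [0, -0.055, 0.022, 0, 0, 0, 1], [0, 0, 0, 0, 0, 0, 1], [0, 0, 0, 0, 0, 0, 1]]}}

```text
time_s: 2.6
eef_pos: [0.5067, -0.3882, 0.2413]
eef_rot: [0.699, 0.101, 0.7, -0.1]
wrist_force: [-0.7, 0.6, 0.1]
opening: 0.998
```

```bash
python3 - <<'E'
from h import *
plan([.5146,-.438,.016],73.7)
E
```

```text
t 2.60 pos [ 506.7 -388.2  241.3] yaw 73.66 open 0.998 F [-0.7  0.6  0.1] q [-0.84  0.32  1.44  0.    1.39 -2.13]
  turn rv [-0.04 -0.09 -0.08] alt about x: -180.0 180.0 | then shift mm [225.3 -45.6  21.6]
```

Emit:
{"api": "drive_tool", "payload": {"increments": [[0, -0.0456, 0.0216, 0, 0, 0, 1], [0.055, 0, 0, 0, 0, 0, 1], [0.055, 0, 0, 0, 0, 0, 1], [0.056, 0, 0, 0, 0, 0, 1], [0, 0, 0, 0, 0, 0, 1], [0, 0, 0, 0, 0, 0, 1]]}}

```text
time_s: 3.35
eef_pos: [0.5164, -0.4386, 0.0789]
eef_rot: [0.701, 0.099, 0.699, -0.1]
wrist_force: [0.1, -0.5, 0.5]
opening: 1.0
```

```bash
python3 - <<'E'
from h import *
from bench import camera
plan([.5146,-.438,.016],73.7)
s=camera("side"); cv2.imwrite("pics/s1.png",crop(s,240,400,260,380,5))
E
```

```text
t 3.35 pos [ 516.4 -438.6   78.9] yaw 73.77 open 1.000 F [ 0.1 -0.5  0.5] q [-0.88  0.57  1.44  0.    1.13 -2.17]
  turn rv [0.07 0.14 0.09] alt about x: -179.9 180.1 | then shift mm [62.9  0.1 -1.9]
```

View pics/s1.png

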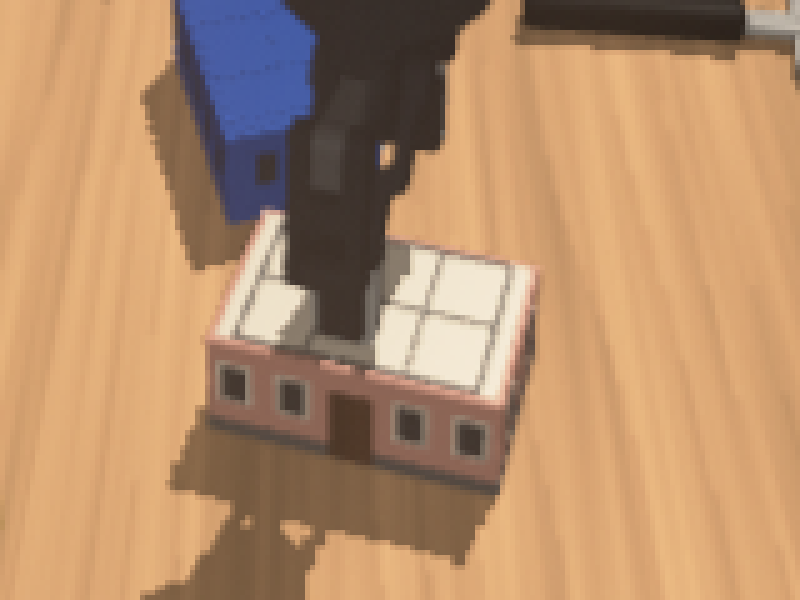

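Emit:
{"api": "drive_tool", "payload": {"increments": [[0.02, 0, -0.0015, 0, 0, 0, 1], [0.02, 0, 0, 0, 0, 0, 1], [0.022, 0, 0, 0, 0, 0, 1], [0, 0, 0, 0, 0, 0, 1], [0, 0, 0, 0, 0, 0, 1]]}}

```text
time_s: 4.03
eef_pos: [0.5136, -0.4381, 0.014]
eef_rot: [0.7, 0.1, 0.7, -0.1]
wrist_force: [-0.3, -0.7, -1.5]
opening: 0.995
```

Emit:
{"api": "drive_tool", "payload": {"increments": [[0, 0, 0, 0, 0, 0, -1], [0, 0, 0, 0, 0, 0, -1], [0, 0, 0, 0, 0, 0, -1], [0, 0, 0, 0, 0, 0, -1], [0, 0, 0, 0, 0, 0, -1], [0, 0, 0, 0, 0, 0, -1], [0, 0, 0, 0, 0, 0, -1], [0, 0, 0, 0, 0, 0, -1]]}}

```text
time_s: 5.03
eef_pos: [0.5143, -0.4387, 0.0155]
eef_rot: [0.701, 0.1, 0.699, -0.101]
wrist_force: [0.0, 0.3, 5.9]
opening: 0.765
```

```bash
python3 - <<'E'
from h import *
from bench import camera
plan([.6245,.0202,.2],73.7)
s=camera("side"); cv2.imwrite("pics/s2.png",crop(s,240,400,260,380,5))
E
```

```text
t 5.03 pos [ 514.3 -438.7   15.5] yaw 73.70 open 0.765 F [0.  0.3 5.9] q [-0.88  0.66  1.45  0.    1.03 -2.17]
  turn rv [0.   0.1  0.07] alt about x: -180.0 180.0 | then shift mm [-184.5  471.4  -23. ]
```

View pics/s2.png

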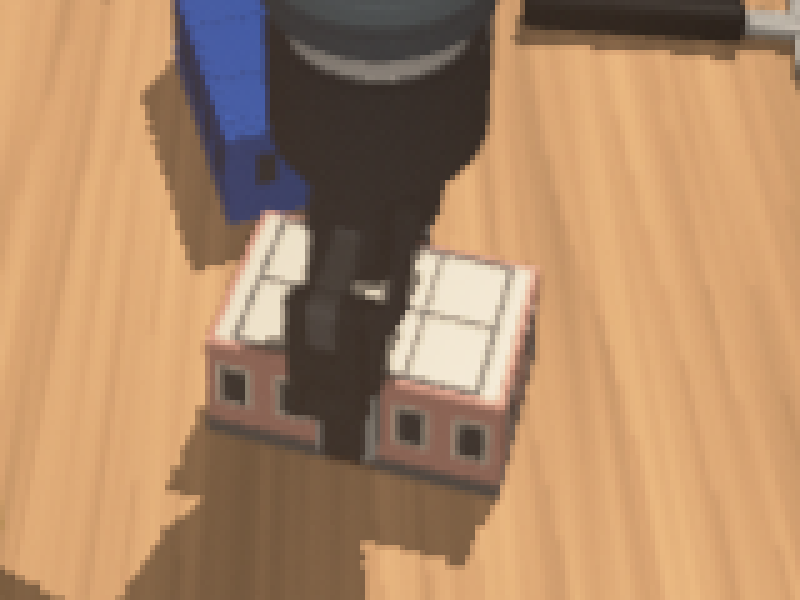

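Emit:
{"api": "drive_tool", "payload": {"increments": [[-0.02, 0, 0, 0, 0, 0, -1], [-0.055, 0, 0, 0, 0, 0, -1], [-0.055, 0, 0, 0, 0, 0, -1], [0, 0.047, -0.0023, 0, 0, 0, -1], [0, 0.047, -0.0023, 0, 0, 0, -1], [0, 0.047, -0.0023, 0, 0, 0, -1], [0, 0.047, -0.0023, 0, 0, 0, -1], [0, 0.047, -0.0023, 0, 0, 0, -1], [0, 0.047, -0.0023, 0, 0, 0, -1], [0, 0.047, -0.0023, 0, 0, 0, -1]]}}

```text
time_s: 6.32
eef_pos: [0.5902, -0.116, 0.1447]
eef_rot: [0.7, 0.1, 0.7, -0.1]
wrist_force: [0.1, 0.5, -3.2]
opening: 0.765
```

Emit:
{"api": "drive_tool", "payload": {"increments": [[0, 0.047, -0.0023, 0, 0, 0, -1], [0, 0.047, -0.0023, 0, 0, 0, -1], [0, 0.047, -0.0023, 0, 0, 0, -1], [0.055, 0, 0, 0, 0, 0, -1], [0.03, 0, 0, 0, 0, 0, -1], [0, 0, 0, 0, 0, 0, -1], [0, 0, 0, 0, 0, 0, -1]]}}

```text
time_s: 7.2
eef_pos: [0.6244, 0.0193, 0.061]
eef_rot: [0.701, 0.1, 0.699, -0.1]
wrist_force: [0.1, -0.0, -3.2]
opening: 0.765
```

```bash
python3 - <<'E'
from h import *
from bench import camera
plan([.6245,.0202,.0315],73.7)
s=camera("side"); cv2.imwrite("pics/s3.png",crop(s,270,430,120,240,5))
E
```

```text
t 7.20 pos [624.4  19.3  61. ] yaw 73.69 open 0.765 F [ 0.1 -0.  -3.2] q [-0.16  0.5   1.59 -0.    1.05 -1.44]
  turn rv [-0.01  0.11 -0.01] alt about x: -180.0 180.0 | then shift mm [29.5  0.9 -0.1]
```

View pics/s3.png

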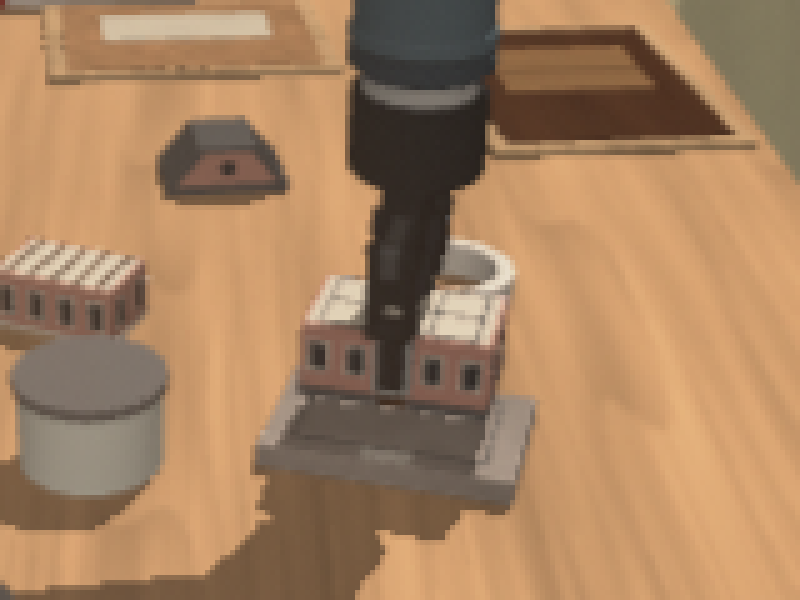

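Emit:
{"api": "drive_tool", "payload": {"increments": [[0.014, 0.0008, 0, 0, 0, 0, -1], [0.009, 0, 0, 0, 0, 0, -1], [0.004, 0, 0, 0, 0, 0, -1], [0.001, 0, 0, 0, 0, 0, -1], [0, 0, 0, 0, 0, 0, -1], [0, 0, 0, 0, 0, 0, -1]]}}

```text
time_s: 8.0
eef_pos: [0.6237, 0.0203, 0.0316]
eef_rot: [0.7, 0.1, 0.7, -0.1]
wrist_force: [-3.8, 0.3, 3.2]
opening: 0.766
```

```bash
python3 - <<'E'
from h import *
from bench import camera
plan([.6245,.0202,.0315],73.7)
s=camera("side"); cv2.imwrite("pics/s4.png",crop(s,310,390,165,225,10))
E
```

```text
t 8.00 pos [623.7  20.3  31.6] yaw 73.70 open 0.766 F [-3.8  0.3  3.2] q [-0.16  0.54  1.6  -0.    1.   -1.44]
  turn rv [-0.   -0.    0.01] alt about x: -180.0 180.0 | then shift mm [0.1 0.1 0.8]
```

View pics/s4.png

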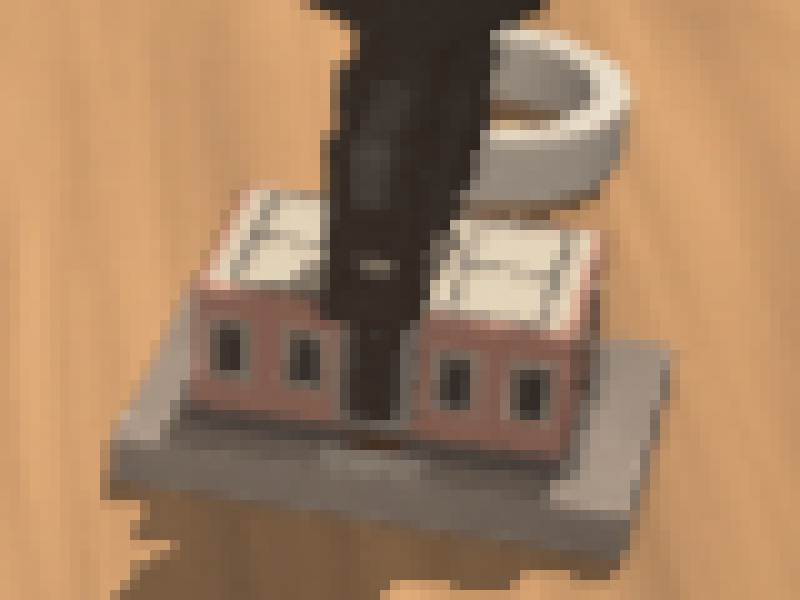

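```bash
python3 - <<'E'
from h import *
s=load("side0.npz")
f=lambda L:np.array(L)/10+[310,165]-.5
g=onplane(s,f([(185,410),(563,462)]),.016); b=onplane(s,f([(115,446),(632,515),(668,352)]),.016)
g2=onplane(s,f([(200,288),(580,338),(602,232),(245,190)]),.062)
a=np.radians(163.7-180);U=np.array([[np.cos(a),np.sin(a)],[-np.sin(a),np.cos(a)]])
for n,x in(("g bottom",g),("board",b),("g top",g2)): print(n,np.round((x[:,:2]-[.6245,.0202])@U.T*1000,1).tolist())
E
```

```text
g bottom [[-60.3, -23.2], [50.4, -21.7]]
board [[-75.0, -48.3], [73.1, -44.4], [71.6, 49.6]]
g top [[-55.1, -31.6], [52.9, -30.3], [50.2, 33.7], [-56.0, 30.6]]
```

Emit:
{"api": "drive_tool", "payload": {"increments": [[0, 0, 0, 0, 0, 0, 1], [0, 0, 0, 0, 0, 0, 1], [0, 0, 0, 0, 0, 0, 1], [0, 0, 0, 0, 0, 0, 1], [0, 0, 0, 0, 0, 0, 1], [-0.03, 0, 0, 0, 0, 0, 1], [-0.05, 0, 0, 0, 0, 0, 1], [-0.05, 0, 0, 8.2, 0, 0, 1], [0, 0, 0, 0, 0, 0, 1]]}}

```text
time_s: 9.18
eef_pos: [0.6271, 0.0199, 0.167]
eef_rot: [0.694, 0.151, 0.687, -0.15]
wrist_force: [0.7, -0.5, 0.2]
opening: 0.997
```

```bash
python3 - <<'E'
from h import *
plan([.4252,.180,.015],65.5)
E
```

```text
t 9.18 pos [627.1  19.9 167. ] yaw 65.45 open 0.997 F [ 0.7 -0.5  0.2] q [-0.16  0.36  1.54  0.    1.23 -1.3 ]
  turn rv [-0.05  0.55 -0.16] alt about x: -180.0 180.0 | then shift mm [ 152.    62.  -250.1]
```

Emit:
{"api": "drive_tool", "payload": {"increments": [[0, 0.0124, -0.05, 0, 0, 0, 1], [0, 0.0124, -0.05, 0, 0, 0, 1], [0, 0.0124, -0.05, 0, 0, 0, 1], [0, 0.0124, -0.05, 0, 0, 0, 1], [0, 0.0124, -0.049, 0, 0, 0, 1], [0.05, 0, 0, 0, 0, 0, 1], [0.035, 0, 0, 0, 0, 0, 1], [0, 0, 0, 0, 0, 0, 1], [0, 0, 0, 0, 0, 0, 1]]}}

```text
time_s: 10.3
eef_pos: [0.4234, 0.18, 0.077]
eef_rot: [0.691, 0.15, 0.691, -0.15]
wrist_force: [-0.3, -0.1, -0.1]
opening: 1.001
```

```bash
python3 - <<'E'
from h import *
from bench import camera
plan([.4252,.180,.015],65.5)
s=camera("side");t=camera("top");np.savez("side1.npz",**s);np.savez("top1.npz",**t)
cv2.imwrite("pics/s5.png",np.hstack([crop(s,250,320,130,200,5),crop(s,310,390,165,225,5)[:300].copy() if 0 else cv2.resize(crop(s,310,390,165,225,1),(440,350))]))
top(t,(278,332,140,192),.062,.008,lambda g:g.min(1)>0,"ground top")
top(t,(278,332,140,192),.062,.008,lambda g:g[:,2]>105,"ground top white")
L=[([.6245,.0202],(.108,.066),163.7,.062),([.6245,.0202],(.15,.1),163.7,.016)]
cv2.imwrite("pics/ov5.png",np.hstack([ov(t,*l[:3],[l[3]]) for l in L]))
E
```

```text
t 10.30 pos [423.4 180.   77. ] yaw 65.51 open 1.001 F [-0.3 -0.1 -0.1] q [ 0.14  0.16  2.01  0.    0.97 -1.  ]
  turn rv [ 0.01  0.02 -0.01] alt about x: -180.0 180.0 | then shift mm [62.   0.7  1.7]
ground top n 615 z 62.1 cen [623.9  17.4] rect [623.7  17.4] [ 67. 109.] ang 163.5 pca 164.7 pcaLen [108.7  66.4]
ground top white n 545 z 62.3 cen [625.9  19.1] rect [625.8  18.8] [ 62.4 105.7] ang 163.5 pca 164.3 pcaLen [106.   60.8]
```

View pics/s5.png

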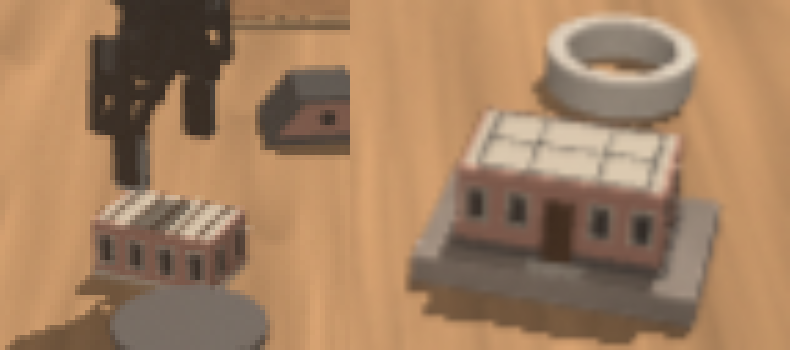

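View pics/ov5.png

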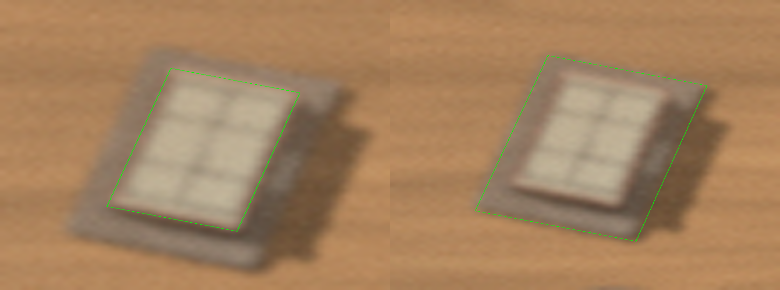

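Emit:
{"api": "drive_tool", "payload": {"increments": [[0.02, 0.0005, 0.0017, 0, 0, 0, 1], [0.02, 0, 0, 0, 0, 0, 1], [0.022, 0, 0, 0, 0, 0, 1], [0, 0, 0, 0, 0, 0, 1], [0, 0, 0, 0, 0, 0, 1]]}}

```text
time_s: 11.02
eef_pos: [0.4257, 0.1799, 0.0155]
eef_rot: [0.692, 0.15, 0.69, -0.15]
wrist_force: [0.7, -0.7, 0.2]
opening: 1.001
```

Emit:
{"api": "drive_tool", "payload": {"increments": [[0, 0, 0, 0, 0, 0, -1], [0, 0, 0, 0, 0, 0, -1], [0, 0, 0, 0, 0, 0, -1], [0, 0, 0, 0, 0, 0, -1], [0, 0, 0, 0, 0, 0, -1], [0, 0, 0, 0, 0, 0, -1], [0, 0, 0, 0, 0, 0, -1], [0, 0, 0, 0, 0, 0, -1]]}}

```text
time_s: 12.02
eef_pos: [0.4258, 0.1801, 0.0156]
eef_rot: [0.692, 0.15, 0.69, -0.15]
wrist_force: [-0.6, 0.7, 6.4]
opening: 0.648
```

Emit:
{"api": "drive_tool", "payload": {"increments": [[-0.02, 0, 0, 0, 0, 0, -1], [-0.05, 0, 0, 0, 0, 0, -1], [-0.055, 0, 0, -8.2, 0, 0, -1], [0, 0, 0, 0, 0, 0, -1], [0, 0, 0, 0, 0, 0, -1]]}}

```text
time_s: 12.65
eef_pos: [0.424, 0.1797, 0.1389]
eef_rot: [0.7, 0.101, 0.7, -0.101]
wrist_force: [-0.9, -0.1, -1.6]
opening: 0.651
```

```bash
python3 - <<'E'
from h import *
from bench import camera
plan([.624,.020,.079],73.7)
s=camera("side")
cv2.imwrite("pics/s6.png",crop(s,240,320,110,170,10))
E
```

```text
t 12.65 pos [424.  179.7 138.9] yaw 73.65 open 0.651 F [-0.9 -0.1 -1.6] q [ 0.14  0.05  1.98 -0.    1.11 -1.14]
  turn rv [-0.05 -0.02  0.01] alt about x: -180.1 179.9 | then shift mm [ 59.9 -97.1 236.8]
```

View pics/s6.png

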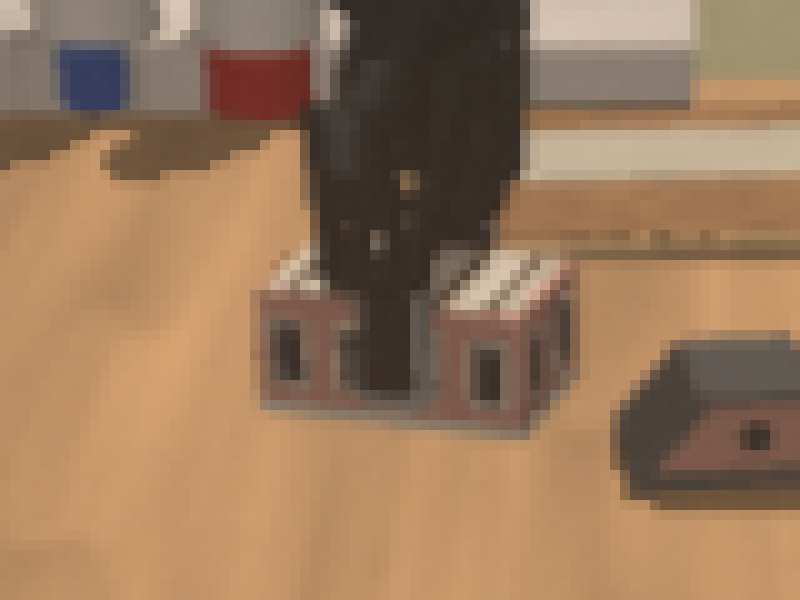

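Emit:
{"api": "drive_tool", "payload": {"increments": [[0, -0.0194, 0.0473, 0, 0, 0, -1], [0, -0.0194, 0.0473, 0, 0, 0, -1], [0, -0.0194, 0.0473, 0, 0, 0, -1], [0, -0.0194, 0.0473, 0, 0, 0, -1], [0, -0.0194, 0.0473, 0, 0, 0, -1], [0.03, 0, 0, 0, 0, 0, -1], [0.015, 0, 0, 0, 0, 0, -1], [0, 0, 0, 0, 0, 0, -1], [0, 0, 0, 0, 0, 0, -1]]}}

```text
time_s: 13.82
eef_pos: [0.6243, 0.0208, 0.0946]
eef_rot: [0.7, 0.1, 0.7, -0.1]
wrist_force: [-0.6, 0.8, -0.8]
opening: 0.649
```

```bash
python3 - <<'E'
from h import *
from bench import camera
plan([.6238,.0202,.0775],73.7)
s=camera("side")
cv2.imwrite("pics/s7.png",crop(s,310,390,155,215,10))
E
```

```text
t 13.82 pos [624.3  20.8  94.6] yaw 73.74 open 0.649 F [-0.6  0.8 -0.8] q [-0.16  0.45  1.58 -0.    1.11 -1.44]
  turn rv [ 0.04  0.01 -0.  ] alt about x: -180.0 180.0 | then shift mm [17.1 -0.7 -0.3]
```

View pics/s7.png

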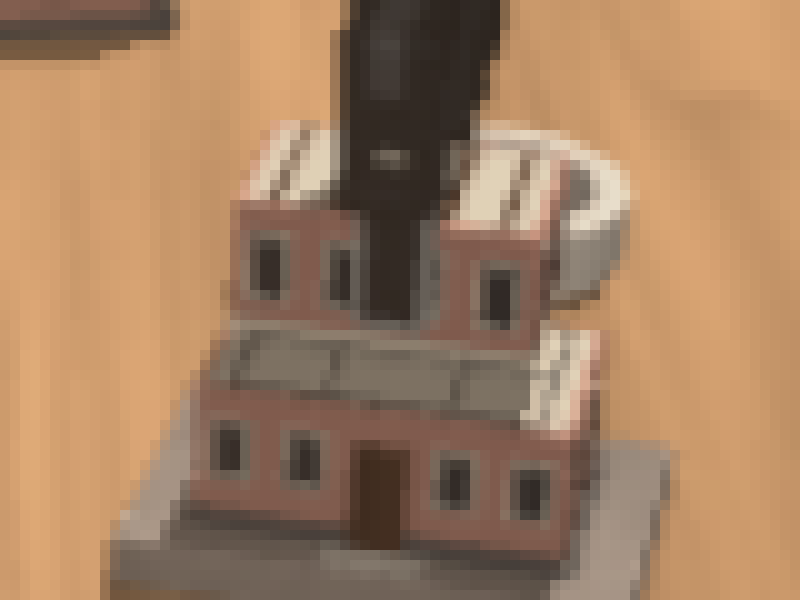

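Emit:
{"api": "drive_tool", "payload": {"increments": [[0.01, -0.0007, -0.0007, 0, 0, 0, -1], [0.004, 0, 0, 0, 0, 0, -1], [0.002, 0, 0, 0, 0, 0, -1], [0.001, 0, 0, 0, 0, 0, -1], [0, 0, 0, 0, 0, 0, -1], [0, 0, 0, 0, 0, 0, -1]]}}

```text
time_s: 14.62
eef_pos: [0.6236, 0.0198, 0.0777]
eef_rot: [0.7, 0.1, 0.7, -0.1]
wrist_force: [-2.9, 1.0, 3.0]
opening: 0.65
```

```bash
python3 - <<'E'
from h import *
from bench import camera
plan([.6238,.0202,.0775],73.7)
s=camera("side")
cv2.imwrite("pics/s8.png",crop(s,310,390,155,215,10))
E
```

```text
t 14.62 pos [623.6  19.8  77.7] yaw 73.71 open 0.650 F [-2.9  1.   3. ] q [-0.16  0.47  1.59  0.    1.08 -1.44]
  turn rv [ 0.01  0.02 -0.  ] alt about x: -180.0 180.0 | then shift mm [0.2 0.4 0. ]
```

View pics/s8.png

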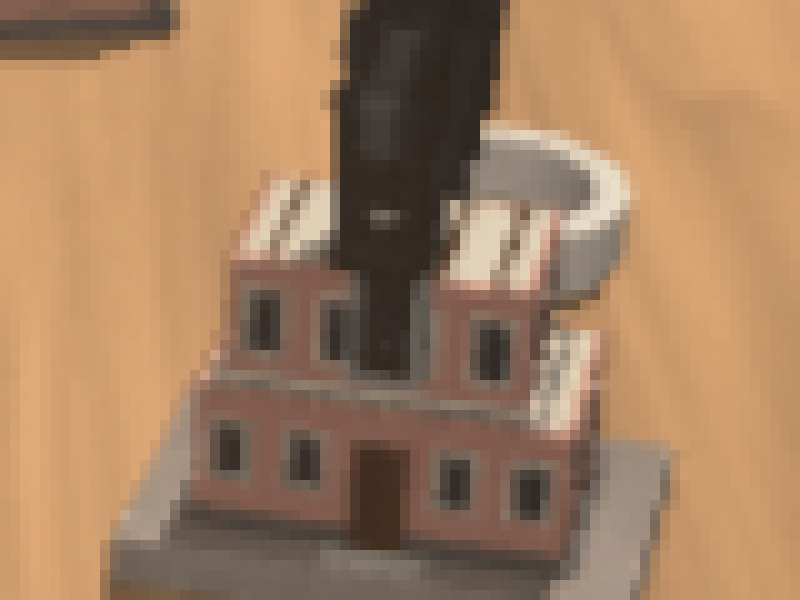

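```bash
python3 - <<'E'
from h import *
s=load("side0.npz")
f=lambda L:np.array(L)/10+[310,155]-.5
a=np.radians(163.7-180);U=np.array([[np.cos(a),np.sin(a)],[-np.sin(a),np.cos(a)]])
P=lambda n,L,z:print(n,np.round((onplane(s,f(L),z)[:,:2]-[.6245,.0202])@U.T*1000,1).tolist())
P("upper bottom",[(220,383),(530,425)],.062)
P("upper top",[(232,262),(548,293),(562,206),(272,178)],.102)
P("ground top",[(198,385),(580,437),(602,332)],.062)
P("ground bot",[(185,508),(565,565)],.016)
P("board",[(112,545),(668,452)],.016)
# predicted overlay
c=s;u=crop(c,310,390,155,215,10)
E
python3 - <<'E'
from h import *
s=load("side0.npz")
im=cv2.imread("pics/s8.png")
a=np.radians(163.7);R=np.array([[np.cos(a),-np.sin(a)],[np.sin(a),np.cos(a)]])
for sz,z in(((.108,.066),.062),((.086,.056),.062),((.086,.056),.102),((.15,.1),.016),((.108,.066),.016)):
    q=np.array([[1,1],[1,-1],[-1,-1],[-1,1]])*np.array(sz)/2@R.T+[.6235,.0192]
    p=(proj(s,np.c_[q,[z]*4])-[310,155]+.5)*10
    cv2.polylines(im,[np.round(p).astype(int)],True,(0,255,0),1)
cv2.imwrite("pics/s8o.png",im)
E
```

```text
upper bottom [[-50.3, -27.2], [38.4, -26.8]]
upper top [[-47.6, -29.2], [39.9, -23.3], [35.7, 31.6], [-48.3, 26.3]]
ground top [[-56.1, -30.0], [52.8, -29.7], [50.2, 33.7]]
ground bot [[-60.6, -22.1], [51.1, -23.1]]
board [[-75.9, -48.0], [71.6, 49.6]]
```

View pics/s8o.png

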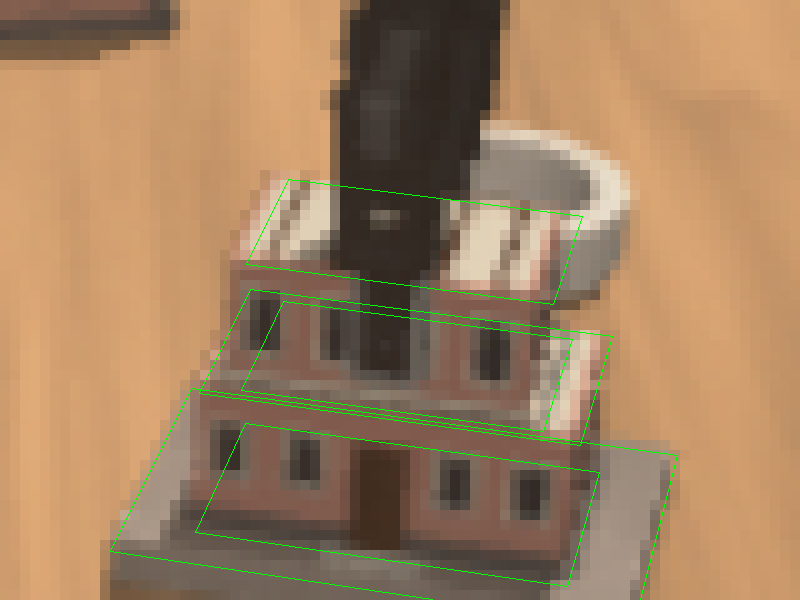

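Emit:
{"api": "drive_tool", "payload": {"increments": [[-0.004, 0.0003, 0, 0, 0, 0, -1], [0, 0, 0.0035, 0, 0, 0, -1], [0, 0, 0, 0, 0, 0, -1], [0.003, 0, 0, 0, 0, 0, -1], [0.001, 0, 0, 0, 0, 0, -1], [0, 0, 0, 0, 0, 0, -1], [0, 0, 0, 0, 0, 0, -1]]}}

```text
time_s: 15.55
eef_pos: [0.6269, 0.0191, 0.0776]
eef_rot: [0.7, 0.1, 0.7, -0.1]
wrist_force: [-3.4, 0.3, 4.5]
opening: 0.652
```

```bash
cat > so.py <<'E'
from h import *
from bench import camera
import sys
def side_ov(name,polys,cen,yaw=163.7,box=(310,390,155,215)):
    s=camera("side"); np.savez("lastside.npz",**s)
    im=crop(s,*box,10); raw=im.copy()
    a=np.radians(yaw);R=np.array([[np.cos(a),-np.sin(a)],[np.sin(a),np.cos(a)]])
    for sz,z in polys:
        q=np.array([[1,1],[1,-1],[-1,-1],[-1,1]])*np.array(sz)/2@R.T+cen
        p=(proj(s,np.c_[q,[z]*4])-[box[0],box[2]]+.5)*10
        cv2.polylines(im,[np.round(p).astype(int)],True,(0,255,0),1)
    cv2.imwrite(f"pics/{name}.png",im)
E
python3 - <<'E'
from so import *
plan([.6238,.0202,.0775],73.7)
side_ov("s9",[((.108,.066),.062),((.086,.056),.062),((.086,.056),.102)],[.6235,.0192])
E
```

```text
t 15.55 pos [626.9  19.1  77.6] yaw 73.70 open 0.652 F [-3.4  0.3  4.5] q [-0.16  0.48  1.58 -0.    1.08 -1.44]
  turn rv [0.   0.01 0.01] alt about x: -180.0 180.0 | then shift mm [ 0.1  0.2 -3.3]
```

View pics/s9.png

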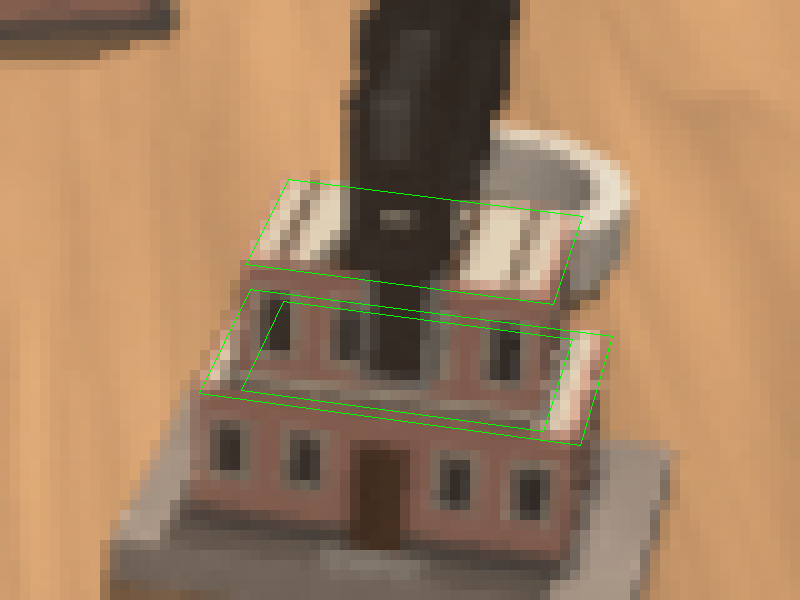

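Emit:
{"api": "drive_tool", "payload": {"increments": [[0, 0, 0, 0, 0, 0, 1], [0, 0, 0, 0, 0, 0, 1], [0, 0, 0, 0, 0, 0, 1], [0, 0, 0, 0, 0, 0, 1], [-0.02, 0, 0, 0, 0, 0, 1], [-0.05, 0, 0, 0, 0, 0, 1], [-0.03, 0, 0, -7.6, 0, 0, 1], [0, 0, 0, -7.6, 0, 0, 1], [0, 0, 0, -7.6, 0, 0, 1], [0, 0, 0, 0, 0, 0, 1]]}}

```text
time_s: 16.85
eef_pos: [0.6274, 0.0191, 0.1789]
eef_rot: [0.707, -0.04, 0.705, 0.04]
wrist_force: [-0.3, 1.0, -0.6]
opening: 0.998
```

```bash
python3 - <<'E'
from h import *
plan([.5295,.416,.015],96.5)
E
```

```text
t 16.85 pos [627.4  19.1 178.9] yaw 96.44 open 0.998 F [-0.3  1.  -0.6] q [-0.16  0.35  1.53 -0.    1.26 -1.84]
  turn rv [-0.06  0.1   0.03] alt about x: -180.1 179.9 | then shift mm [163.9 405.4 -52.3]
```

Emit:
{"api": "drive_tool", "payload": {"increments": [[0, 0.0507, -0.0065, 0, 0, 0, 1], [0, 0.0507, -0.0065, 0, 0, 0, 1], [0, 0.0507, -0.0065, 0, 0, 0, 1], [0, 0.0507, -0.0065, 0, 0, 0, 1], [0, 0.0507, -0.0065, 0, 0, 0, 1], [0, 0.0507, -0.0065, 0, 0, 0, 1], [0, 0.0507, -0.0065, 0, 0, 0, 1], [0, 0.0505, -0.0065, 0, 0, 0, 1], [0.05, 0, 0, 0, 0, 0, 1], [0.03, 0, 0, 0, 0, 0, 1]]}}

```text
time_s: 18.1
eef_pos: [0.528, 0.4167, 0.0957]
eef_rot: [0.706, -0.04, 0.706, 0.039]
wrist_force: [-0.5, 0.0, 0.1]
opening: 0.999
```

```bash
python3 - <<'E'
from so import *
plan([.5295,.416,.015],96.5)
t=camera("top"); np.savez("top2.npz",**t)
top(t,(278,332,140,192),.102,.008,None,"upper top")
cv2.imwrite("pics/ov6.png",np.hstack([ov(t,[.6245,.0195],sz,163.7,[z]) for sz,z in(((.108,.066),.062),((.086,.056),.102))]))
cv2.imwrite("pics/s10.png",cv2.resize(crop(camera("side"),280,360,90,170,1),(600,600),interpolation=cv2.INTER_NEAREST))
E
```

```text
t 18.10 pos [528.  416.7  95.7] yaw 96.42 open 0.999 F [-0.5  0.   0.1] q [ 0.49  0.54  1.44 -0.    1.16 -1.19]
  turn rv [-0.08 -0.08  0.04] alt about x: -180.1 179.9 | then shift mm [80.7 -0.8  1.4]
upper top n 435 z 102.3 cen [623.7  17.2] rect [623.   17.1] [57.1 87.3] ang 164.0 pca 163.7 pcaLen [86.4 56.4]
```

View pics/ov6.png

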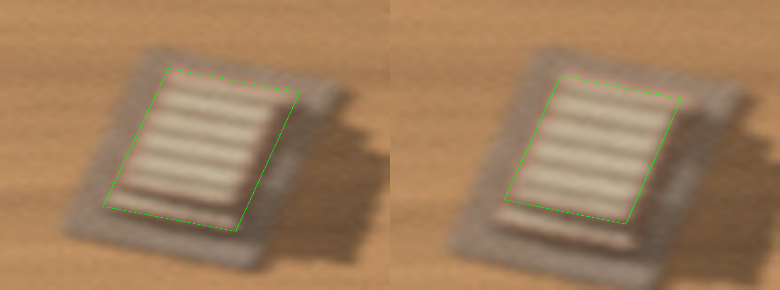

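View pics/s10.png

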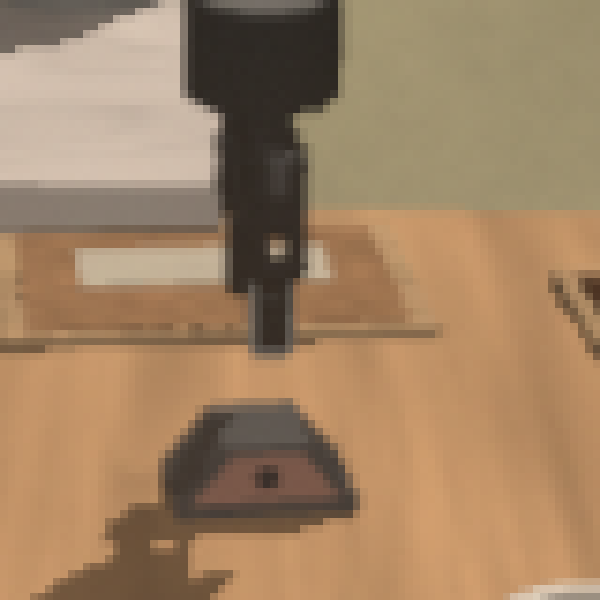

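Emit:
{"api": "drive_tool", "payload": {"increments": [[0.03, -0.0008, 0.0014, 0, 0, 0, 1], [0.03, 0, 0, 0, 0, 0, 1], [0.02, 0, 0, 0, 0, 0, 1], [0, 0, 0, 0, 0, 0, 1], [0, 0, 0, 0, 0, 0, 1]]}}

```text
time_s: 18.82
eef_pos: [0.5319, 0.4159, 0.0189]
eef_rot: [0.707, -0.04, 0.705, 0.04]
wrist_force: [0.1, -0.1, -0.6]
opening: 0.998
```

Emit:
{"api": "drive_tool", "payload": {"increments": [[0, 0, 0, 0, 0, 0, -1], [0, 0, 0, 0, 0, 0, -1], [0, 0, 0, 0, 0, 0, -1], [0, 0, 0, 0, 0, 0, -1], [0, 0, 0, 0, 0, 0, -1], [0, 0, 0, 0, 0, 0, -1], [0, 0, 0, 0, 0, 0, -1], [0, 0, 0, 0, 0, 0, -1]]}}

```text
time_s: 19.82
eef_pos: [0.532, 0.4162, 0.0192]
eef_rot: [0.707, -0.04, 0.705, 0.041]
wrist_force: [0.3, 1.0, 5.3]
opening: 0.693
```

Emit:
{"api": "drive_tool", "payload": {"increments": [[-0.02, 0, 0, 0, 0, 0, -1], [-0.05, 0, 0, 0, 0, 0, -1], [-0.06, 0, 0, 7.6, 0, 0, -1], [-0.03, 0, 0, 7.6, 0, 0, -1], [0, 0, 0, 7.6, 0, 0, -1], [0, 0, 0, 0, 0, 0, -1], [0, 0, 0, 0, 0, 0, -1]]}}

```text
time_s: 20.7
eef_pos: [0.5303, 0.4151, 0.1769]
eef_rot: [0.7, 0.099, 0.7, -0.1]
wrist_force: [0.1, -0.4, -1.4]
opening: 0.693
```

```bash
python3 - <<'E'
from so import *
plan([.6269,.0191,.119],73.7)
cv2.imwrite("pics/s11.png",cv2.resize(crop(camera("side"),280,360,90,170,1),(600,600),interpolation=cv2.INTER_NEAREST))
E
```

```text
t 20.70 pos [530.3 415.1 176.9] yaw 73.84 open 0.693 F [ 0.1 -0.4 -1.4] q [ 0.49  0.45  1.39 -0.    1.3  -0.8 ]
  turn rv [ 0.14 -0.05  0.05] alt about x: -179.9 180.1 | then shift mm [  57.9 -353.   203.8]
```

View pics/s11.png

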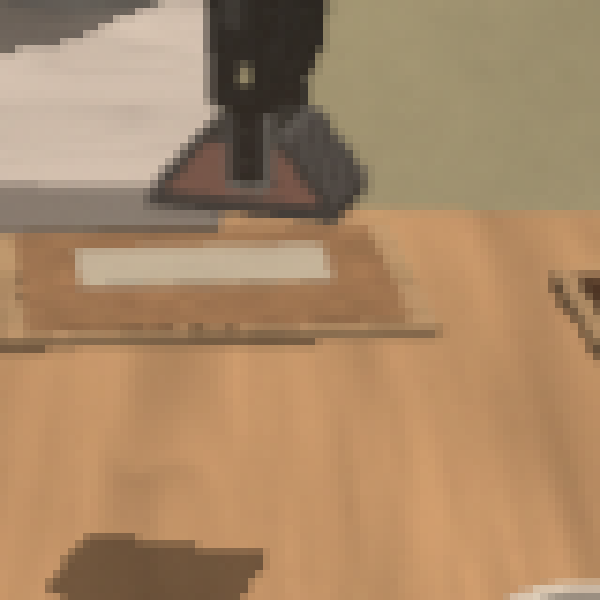

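Emit:
{"api": "drive_tool", "payload": {"increments": [[0, -0.0441, 0.0255, 0, 0, 0, -1], [0, -0.0441, 0.0255, 0, 0, 0, -1], [0, -0.0441, 0.0255, 0, 0, 0, -1], [0, -0.0441, 0.0255, 0, 0, 0, -1], [0, -0.0441, 0.0255, 0, 0, 0, -1], [0, -0.0441, 0.0255, 0, 0, 0, -1], [0, -0.0441, 0.0255, 0, 0, 0, -1], [0, -0.0441, 0.0255, 0, 0, 0, -1], [0.03, 0, 0, 0, 0, 0, -1], [0.01, 0, 0, 0, 0, 0, -1]]}}

```text
time_s: 22.0
eef_pos: [0.626, 0.0191, 0.1347]
eef_rot: [0.698, 0.1, 0.702, -0.1]
wrist_force: [-0.5, 0.2, -1.8]
opening: 0.693
```

Emit:
{"api": "drive_tool", "payload": {"increments": [[0, 0, 0, 0, 0, 0, -1], [0, 0, 0, 0, 0, 0, -1]]}}

```text
time_s: 22.25
eef_pos: [0.6281, 0.0203, 0.1382]
eef_rot: [0.7, 0.1, 0.7, -0.1]
wrist_force: [0.0, -0.1, -0.7]
opening: 0.689
```

```bash
python3 - <<'E'
from so import *
plan([.6265,.0192,.1215],73.7)
side_ov("s12",[((.086,.056),.102),((.094,.06),.1175),((.108,.066),.062)],[.6235,.0192],box=(310,390,140,200))
E
```

```text
t 22.25 pos [628.1  20.3 138.2] yaw 73.79 open 0.689 F [ 0.  -0.1 -0.7] q [-0.16  0.4   1.55  0.    1.19 -1.44]
  turn rv [ 0.09  0.07 -0.01] alt about x: -179.9 180.1 | then shift mm [16.7 -1.5 -1.2]
```

View pics/s12.png

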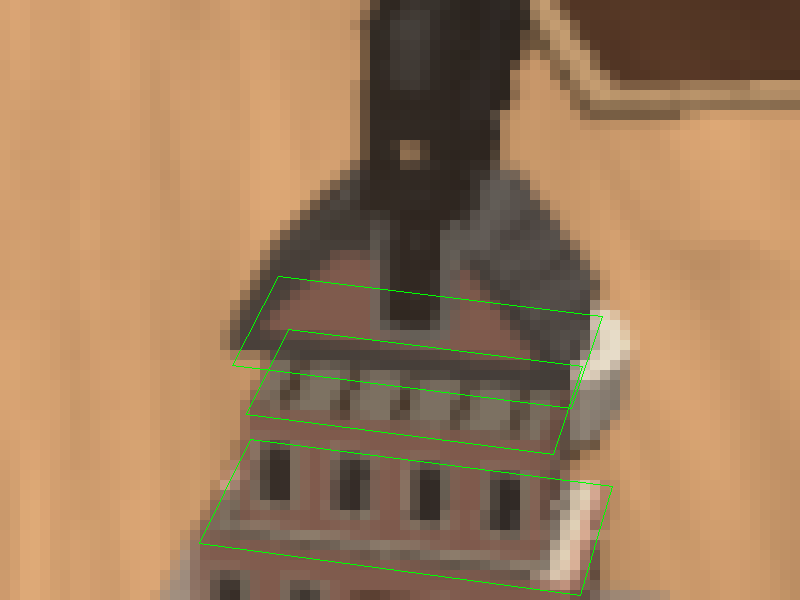

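Emit:
{"api": "drive_tool", "payload": {"increments": [[0.01, -0.0013, 0.001, 0, 0, 0, -1], [0.003, 0, 0, 0, 0, 0, -1], [0.002, 0, 0, 0, 0, 0, -1], [0.001, 0, 0, 0, 0, 0, -1], [0, 0, 0, 0, 0, 0, -1], [0, 0, 0, 0, 0, 0, -1]]}}

```text
time_s: 23.05
eef_pos: [0.6283, 0.0179, 0.1214]
eef_rot: [0.7, 0.1, 0.7, -0.1]
wrist_force: [-0.5, 0.5, -2.5]
opening: 0.692
```

```bash
python3 - <<'E'
from so import *
plan([.6265,.0192,.1215],73.7)
side_ov("s13",[((.086,.056),.102),((.094,.06),.102),((.044,.06),.140),((.108,.066),.062)],[.6235,.0192],box=(310,390,140,200))
E
```

```text
t 23.05 pos [628.3  17.9 121.4] yaw 73.70 open 0.692 F [-0.5  0.5 -2.5] q [-0.16  0.42  1.56 -0.    1.16 -1.45]
  turn rv [-0.    0.02 -0.  ] alt about x: -180.0 180.0 | then shift mm [-0.1  0.7 -2.1]
```

View pics/s13.png

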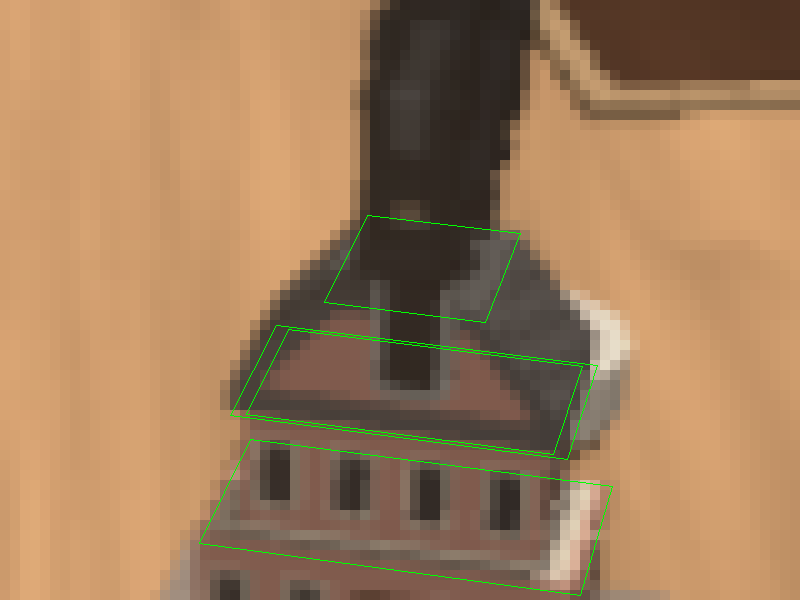

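Emit:
{"api": "drive_tool", "payload": {"increments": [[0.0005, 0.0007, 0.0005, 0, 0, 0, -1], [0.0005, 0, 0, 0, 0, 0, -1], [0, 0, 0, 0, 0, 0, -1], [0, 0, 0, 0, 0, 0, -1]]}}

```text
time_s: 23.6
eef_pos: [0.629, 0.0183, 0.1212]
eef_rot: [0.7, 0.1, 0.7, -0.1]
wrist_force: [-4.0, -0.6, 6.3]
opening: 0.693
```

```bash
python3 - <<'E'
from so import *
plan([.6265,.0192,.1215],73.7)
E
```

```text
t 23.60 pos [629.   18.3 121.2] yaw 73.71 open 0.693 F [-4.  -0.6  6.3] q [-0.16  0.42  1.56 -0.    1.16 -1.45]
  turn rv [0.01 0.02 0.02] alt about x: -180.0 180.0 | then shift mm [-0.3  0.2 -2.6]
```

Emit:
{"api": "drive_tool", "payload": {"increments": [[0, 0, 0, 0, 0, 0, 1], [0, 0, 0, 0, 0, 0, 1], [0, 0, 0, 0, 0, 0, 1], [0, 0, 0, 0, 0, 0, 1], [-0.02, 0, 0, 0, 0, 0, 1], [-0.05, 0, 0, 0, 0, 0, 1], [-0.03, 0, 0, 0, 0, 0, 1], [0, 0, 0, 0, 0, 0, 1], [0, 0, 0, 0, 0, 0, 1]]}}

```text
time_s: 24.72
eef_pos: [0.6286, 0.0186, 0.2204]
eef_rot: [0.7, 0.1, 0.7, -0.1]
wrist_force: [-0.4, -0.7, -0.1]
opening: 1.004
```

```bash
python3 - <<'E'
from h import *
t=load("top1.npz");s=load("side0.npz")
g=t["img"][220:242,350:376].astype(int); m=(g[:,:,0]<82)&(g[:,:,0]-g[:,:,2]<28)
n,l,st,ce=cv2.connectedComponentsWithStats(m.astype(np.uint8)); k=1+st[1:,4].argmax(); uv=ce[k]+[350,220]
print("area mm dia",np.sqrt(st[k,4]*4/np.pi)*3.42,uv,np.round(onplane(t,[uv],.036)*1000,1))
# side: drum edges cols at base ~ crop/14
f=lambda L:np.array(L)/14+[250,228]-.5
print(np.round(onplane(s,f([(228,378)]),0.0)*1000,1), "apex",np.round(onplane(s,f([(216,60)]),.054)*1000,1))
plan([.402,-.176,.018],73.7)
E
```

```text
area mm dia 26.736329451327776 [362.625      230.97916667] [[ 398.6 -176.9   36. ]]
[[ 398.1 -189.9    0. ]] apex [[ 397.3 -170.7   54. ]]
t 24.73 pos [628.6  18.6 220.4] yaw 73.70 open 1.004 F [-0.4 -0.7 -0.1] q [-0.16  0.32  1.49  0.    1.34 -1.45]
  turn rv [ 0. -0. -0.] alt about x: -180.0 180.0 | then shift mm [ 202.4 -250.4 -162.9]
```

Emit:
{"api": "drive_tool", "payload": {"increments": [[0, -0.0417, -0.0275, 0, 0, 0, 1], [0, -0.0417, -0.0275, 0, 0, 0, 1], [0, -0.0417, -0.0275, 0, 0, 0, 1], [0, -0.0417, -0.0275, 0, 0, 0, 1], [0, -0.0417, -0.0275, 0, 0, 0, 1], [0, -0.0417, -0.0275, 0, 0, 0, 1], [0.06, 0, 0, 0, 0, 0, 0.6], [0.06, 0, 0, 0, 0, 0, 0.6], [0, 0, 0, 0, 0, 0, 0.6], [0, 0, 0, 0, 0, 0, 0.6]]}}

```text
time_s: 25.98
eef_pos: [0.4009, -0.1756, 0.1015]
eef_rot: [0.7, 0.1, 0.7, -0.1]
wrist_force: [0.5, -0.5, -0.3]
opening: 0.799
```

```bash
python3 - <<'E'
from so import *
plan([.400,-.175,.018],73.7)
t=camera("top");np.savez("top3.npz",**t)
top(t,(278,332,140,192),.140,.006,None,"deck")
top(t,(278,332,140,192),.140,.02,lambda g:(g[:,1]>75)&(g[:,0]-g[:,2]<20),"deck")
cv2.imwrite("pics/ov7.png",np.hstack([ov(t,[.6245,.0195],sz,163.7,[z]) for sz,z in(((.094,.06),.102),((.044,.06),.140))]))
side_ov("s14",[((.094,.06),.102),((.044,.06),.140),((.108,.066),.062)],[.6235,.0192],box=(310,390,140,200))
s=load("lastside.npz"); cv2.imwrite("pics/s15.png",crop(s,230,300,190,260,8))
E
```

```text
t 25.98 pos [ 400.9 -175.6  101.5] yaw 73.72 open 0.799 F [ 0.5 -0.5 -0.3] q [-0.69  0.06  2.06  0.    1.02 -1.97]
  turn rv [0.02 0.02 0.01] alt about x: -180.0 180.0 | then shift mm [83.5  0.4 -1.1]
deck n 316 z 139.2 cen [624.4  17. ] rect [624.6  17.1] [60.7 60.7] ang 72.3 pca 64.3 pcaLen [59.9 56.7]Traceback (most recent call last):
  File "<stdin>", line 5, in <module>
  File "h.py", line 27, in top
    k=1+np.argmax(st[1:,4]); M=(lab==k).astype(np.uint8)
        ~~~~~~~~~^^^^^^^^^^
    return _wrapfunc(a, 'argmax', axis=axis, out=out, **kwds)
    return bound(*args, **kwds)
ValueError: attempt to get argmax of an empty sequence
```

```bash
python3 - <<'E'
from so import *
t=load("top3.npz")
cv2.imwrite("pics/ov7.png",np.hstack([ov(t,[.6245,.0185],sz,163.7,[z]) for sz,z in(((.094,.06),.102),((.044,.06),.140))]))
side_ov("s14",[((.094,.06),.102),((.044,.06),.140),((.108,.066),.062)],[.6235,.0192],box=(310,390,140,200))
s=load("lastside.npz"); cv2.imwrite("pics/s15.png",crop(s,230,300,190,260,8))
E
```

```text
(no output)
```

View pics/ov7.png

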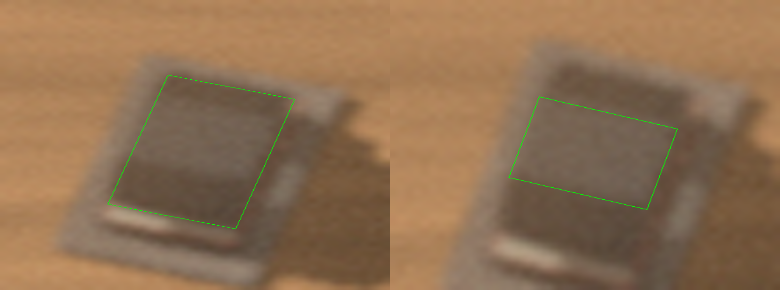

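View pics/s14.png

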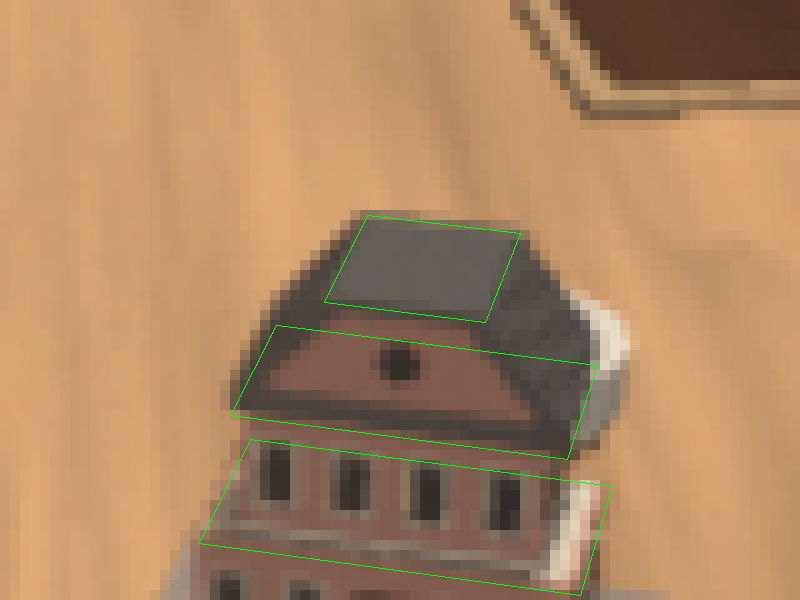

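View pics/s15.png

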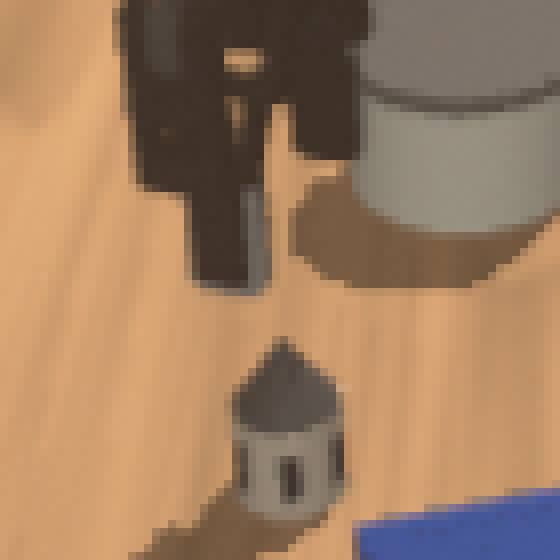

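```bash
python3 - <<'E'
from h import *
s=load("lastside.npz")
Y=np.array([.2807,.9598,0])
p=np.array([.4009,-.1756,.0905])-Y*(.034)
print("pad tip inner pred crop", (proj(s,[p+[0,0,d] for d in(0,.006,.013)])-[230,190]+.5)*8)
for x in(.398,.400,.402,.404): print(x,(proj(s,[[x,-.175,.054],[x,-.175,.032],[x,-.175,0]])-[230,190]+.5)[:,0]*8)
E
```

```text
pad tip inner pred crop [[241.80215034 309.06439752]
 [240.41104683 291.5718202 ]
 [238.77548938 271.00781341]]
0.398 [284.27538541 288.5185252  294.508923  ]
0.4 [290.95217459 295.11479601 300.99152355]
0.402 [297.62798538 301.71011235 307.47320288]
0.404 [304.30281889 308.30447531 313.95396204]
```

Emit:
{"api": "drive_tool", "payload": {"increments": [[0.03, 0, -0.0027, 0, 0, 0, 0.6], [0.03, 0, 0, 0, 0, 0, 0.6], [0.023, 0, 0, 0, 0, 0, 0.6], [0, 0, 0, 0, 0, 0, 0.6], [0, 0, 0, 0, 0, 0, 0.6]]}}

```text
time_s: 26.7
eef_pos: [0.3991, -0.1755, 0.0191]
eef_rot: [0.701, 0.099, 0.699, -0.101]
wrist_force: [0.1, 0.2, 0.1]
opening: 0.802
```

Emit:
{"api": "drive_tool", "payload": {"increments": [[0, 0, 0, 0, 0, 0, -1], [0, 0, 0, 0, 0, 0, -1], [0, 0, 0, 0, 0, 0, -1], [0, 0, 0, 0, 0, 0, -1], [0, 0, 0, 0, 0, 0, -1], [0, 0, 0, 0, 0, 0, -1], [0, 0, 0, 0, 0, 0, -1], [0, 0, 0, 0, 0, 0, -1], [0, 0, 0, 0, 0, 0, -1], [0, 0, 0, 0, 0, 0, -1]]}}

```text
time_s: 27.95
eef_pos: [0.3984, -0.1751, 0.0185]
eef_rot: [0.7, 0.1, 0.7, -0.101]
wrist_force: [-2.2, 1.0, 9.7]
opening: 0.375
```

```bash
python3 - <<'E'
from so import *
plan([.6265,.0185,.24],73.7)
s=camera("side"); cv2.imwrite("pics/s16.png",crop(s,230,300,190,260,8))
E
```

```text
t 27.95 pos [ 398.4 -175.1   18.5] yaw 73.70 open 0.375 F [-2.2  1.   9.7] q [-0.69  0.23  2.09 -0.    0.82 -1.97]
  turn rv [0.   0.08 0.03] alt about x: -180.0 180.0 | then shift mm [-221.5  249.8  164.6]
```

View pics/s16.png

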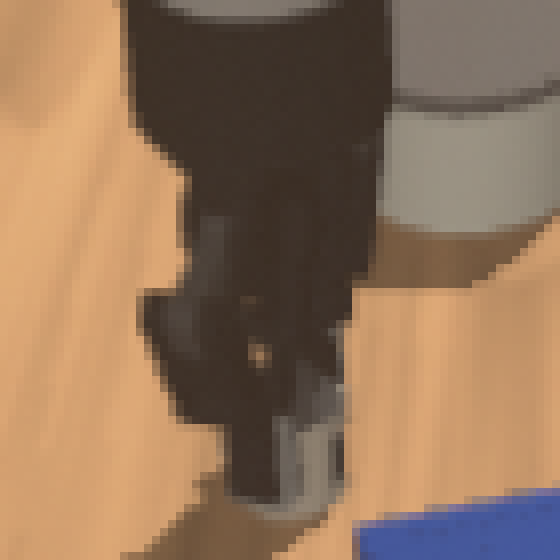

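Emit:
{"api": "drive_tool", "payload": {"increments": [[-0.02, 0, 0, 0, 0, 0, -1], [-0.06, 0, 0, 0, 0, 0, -1], [-0.06, 0, 0, 0, 0, 0, -1], [-0.06, 0, 0, 0, 0, 0, -1], [-0.02, 0.0416, 0.0274, 0, 0, 0, -1], [0, 0.0416, 0.0274, 0, 0, 0, -1], [0, 0.0416, 0.0274, 0, 0, 0, -1], [0, 0.0416, 0.0274, 0, 0, 0, -1], [0, 0.0416, 0.0274, 0, 0, 0, -1], [0, 0.0416, 0.0274, 0, 0, 0, -1]]}}

```text
time_s: 29.25
eef_pos: [0.6265, 0.0201, 0.2374]
eef_rot: [0.7, 0.1, 0.7, -0.1]
wrist_force: [-0.5, -1.0, 0.3]
opening: 0.376
```

Emit:
{"api": "drive_tool", "payload": {"increments": [[0.05, 0, 0, 0, 0, 0, -1], [0.014, 0, 0, 0, 0, 0, -1], [0, 0, 0, 0, 0, 0, -1], [0, 0, 0, 0, 0, 0, -1]]}}

```text
time_s: 29.75
eef_pos: [0.6264, 0.0182, 0.1753]
eef_rot: [0.701, 0.101, 0.699, -0.101]
wrist_force: [-0.8, -0.6, -0.3]
opening: 0.376
```

```bash
python3 - <<'E'
from so import *
plan([.6265,.0188,.1587],73.7)
side_ov("s17",[((.094,.06),.102),((.044,.06),.140),((.034,.034),.140),((.034,.034),.156),((.034,.034),.188)],[.6235,.0192],box=(310,390,120,180))
E
```

```text
t 29.75 pos [626.4  18.2 175.3] yaw 73.65 open 0.376 F [-0.8 -0.6 -0.3] q [-0.16  0.35  1.53 -0.    1.25 -1.45]
  turn rv [-0.05  0.16 -0.02] alt about x: -180.0 180.0 | then shift mm [16.6  0.6 -0.1]
```

View pics/s17.png

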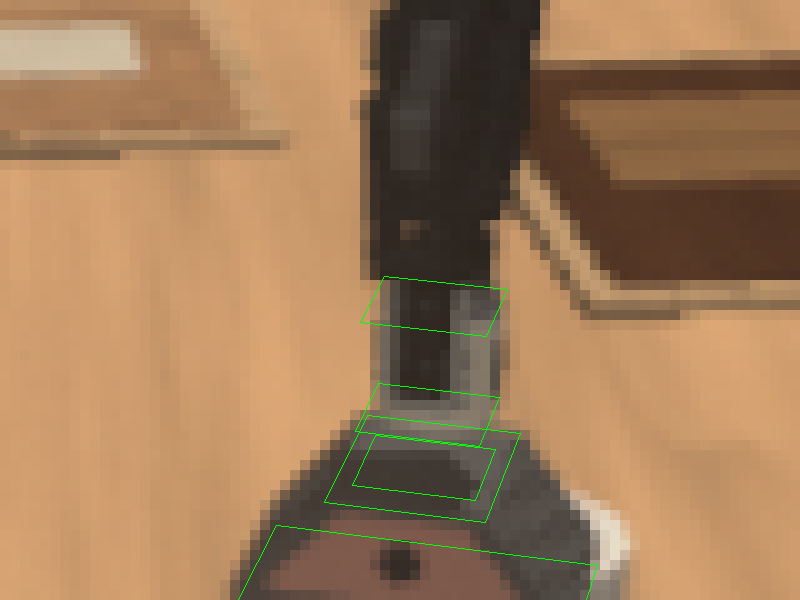

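Emit:
{"api": "drive_tool", "payload": {"increments": [[0.008, 0.0008, -0.0032, 0, 0, 0, -1], [0.005, 0, 0, 0, 0, 0, -1], [0.002, 0, 0, 0, 0, 0, -1], [0, 0, 0, 0, 0, 0, -1], [0, 0, 0, 0, 0, 0, -1]]}}

```text
time_s: 30.42
eef_pos: [0.6226, 0.0205, 0.1586]
eef_rot: [0.7, 0.1, 0.7, -0.1]
wrist_force: [-2.9, 0.8, 4.4]
opening: 0.377
```

```bash
python3 - <<'E'
from so import *
plan([.6265,.0188,.1587],73.7)
side_ov("s18",[((.044,.06),.140),((.034,.034),.140),((.034,.034),.172)],[.6235,.0192],box=(310,390,120,180))
E
```

```text
t 30.43 pos [622.6  20.5 158.6] yaw 73.70 open 0.377 F [-2.9  0.8  4.4] q [-0.16  0.37  1.55 -0.    1.22 -1.44]
  turn rv [ 0.   -0.01  0.01] alt about x: -180.0 180.0 | then shift mm [-0.1 -0.6  4.2]
```

View pics/s18.png

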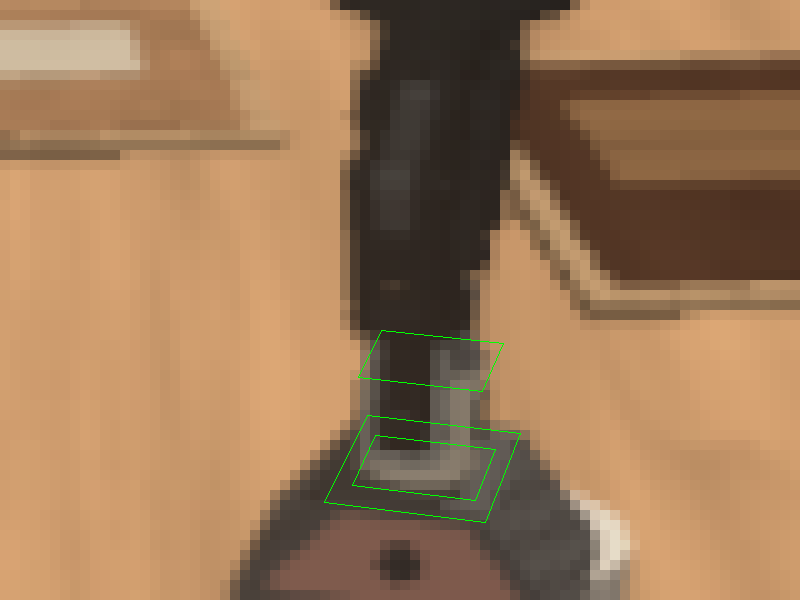

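Emit:
{"api": "drive_tool", "payload": {"increments": [[-0.003, -0.0003, 0.0012, 0, 0, 0, -1], [0, 0, 0, 0, 0, 0, -1], [0.002, 0, 0, 0, 0, 0, -1], [0.001, 0, 0, 0, 0, 0, -1], [0, 0, 0, 0, 0, 0, -1], [0, 0, 0, 0, 0, 0, -1]]}}

```text
time_s: 31.22
eef_pos: [0.6238, 0.0199, 0.1586]
eef_rot: [0.7, 0.1, 0.7, -0.1]
wrist_force: [-2.2, -0.8, 4.6]
opening: 0.378
```

```bash
python3 - <<'E'
from so import *
plan([.6265,.0188,.1587],73.7)
side_ov("s19",[((.044,.06),.140),((.034,.034),.140),((.034,.034),.172)],[.6235,.0192],box=(310,390,120,180))
E
```

```text
t 31.23 pos [623.8  19.9 158.6] yaw 73.70 open 0.378 F [-2.2 -0.8  4.6] q [-0.16  0.37  1.55 -0.    1.22 -1.44]
  turn rv [0.   0.01 0.  ] alt about x: -180.0 180.0 | then shift mm [-0.1 -0.3  2.9]
```

View pics/s19.png

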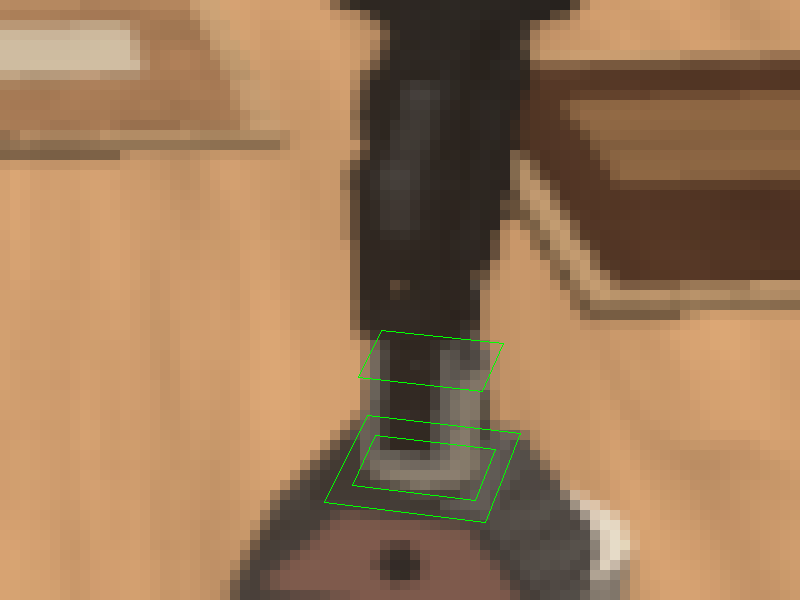

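Emit:
{"api": "drive_tool", "payload": {"increments": [[0, 0, 0, 0, 0, 0, 1], [0, 0, 0, 0, 0, 0, 1], [0, 0, 0, 0, 0, 0, 1], [0, 0, 0, 0, 0, 0, 1], [0, 0, 0, 0, 0, 0, 1], [0, 0, 0, 0, 0, 0, 1], [-0.02, 0, 0, 0, 0, 0, 1], [-0.04, 0, 0, 0, 0, 0, 1], [-0.05, 0, 0, 0, 0, 0, 1], [-0.05, 0, 0, 0, 0, 0, 1]]}}

```text
time_s: 32.52
eef_pos: [0.6237, 0.0199, 0.3216]
eef_rot: [0.701, 0.1, 0.699, -0.1]
wrist_force: [0.3, -0.5, -0.3]
opening: 1.0
```

Emit:
{"api": "drive_tool", "payload": {"increments": [[0, 0, -0.05, 0, 0, 0, 1], [0, 0, -0.05, 0, 0, 0, 1], [0, 0.03, -0.05, 0, 0, 0, 1], [0, 0.05, -0.03, 0, 0, 0, 1], [0, 0.06, 0, 0, 0, 0, 1], [0, 0.06, 0, 0, 0, 0, 1], [0, 0, 0, 0, 0, 0, 1], [0, 0, 0, 0, 0, 0, 1]]}}

```text
time_s: 33.52
eef_pos: [0.507, 0.2623, 0.3192]
eef_rot: [0.7, 0.1, 0.7, -0.1]
wrist_force: [-0.4, 0.4, -0.4]
opening: 1.003
```

```bash
python3 - <<'E'
from so import *
plan([.6265,.0188,.1587],73.7)
side_ov("s20",[((.15,.1),.016),((.044,.06),.140),((.034,.034),.140),((.034,.034),.172)],[.6235,.0192],box=(310,390,135,215))
t=camera("top"); np.savez("top4.npz",**t); s=load("lastside.npz")
cv2.imwrite("pics/t20.png",t["img"][:,:,::-1]); cv2.imwrite("pics/s20f.png",s["img"][:,:,::-1])
cv2.imwrite("pics/t21.png",np.hstack([ov(t,[.6245,.0185],sz,163.7,[z]) for sz,z in(((.15,.1),.016),((.034,.034),.172))]))
for nm,z,A in (("tub",.058,(285,335,200,235)),("tape",.024,(230,272,132,172))):
    for n in("top0.npz","top4.npz"): top(load(n),A,z,.008,None,nm)
a=load("top0.npz")["img"].astype(int);d=abs(a-t["img"]).max(2)
print("knife diff",d[120:182,365:400].max(),"blue",d[190:225,375:420].max(),"tub",d[203:235,293:325].max())
E
```

```text
t 33.52 pos [507.  262.3 319.2] yaw 73.75 open 1.003 F [-0.4  0.4 -0.4] q [ 0.27  0.12  1.52 -0.    1.5  -1.02]
  turn rv [0.05 0.04 0.01] alt about x: -180.0 180.0 | then shift mm [ 160.5 -200.2  183. ]
tub n 559 z 57.3 cen [445.    4.9] rect [444.4   4.9] [87.6 87.5] ang 0.1 pca 27.3 pcaLen [78.  77.7]
tub n 555 z 57.5 cen [445.   5.] rect [444.4   4.9] [87.6 87.5] ang 0.1 pca 75.9 pcaLen [78.  77.3]
tape n 245 z 23.4 cen [676.8 211.7] rect [675.4 212.8] [91.6 88.9] ang 90.0 pca 69.7 pcaLen [102.1  97.5]
tape n 544 z 11.9 cen [676.1 212.4] rect [675.3 212.8] [91.5 88.9] ang 90.0 pca 28.4 pcaLen [81.3 80. ]
knife diff 20 blue 18 tub 71
```

View pics/s20.png

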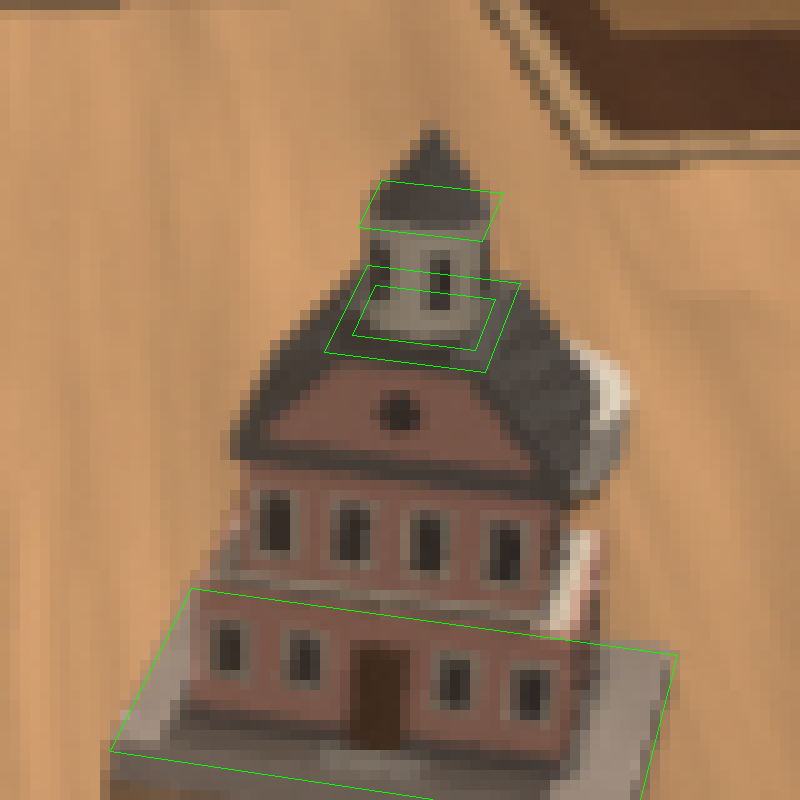

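View pics/t21.png

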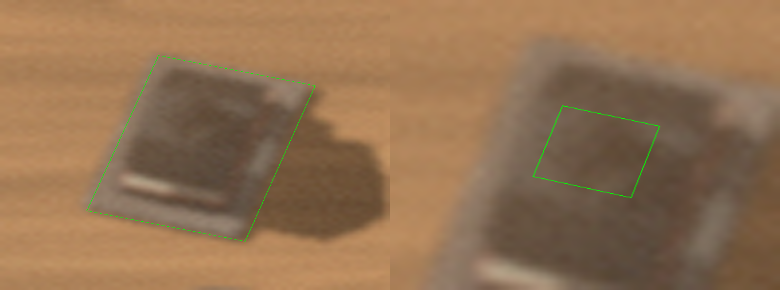

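View pics/t20.png

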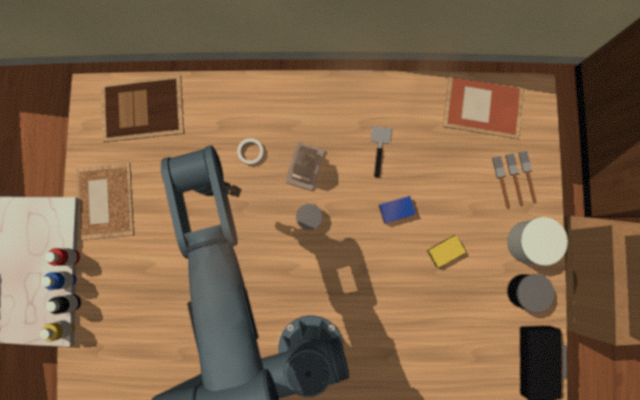

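```bash
python3 -c "
from bench import hand_in,ctrl
print(ctrl.get_obs()['time_s'],hand_in())"
```

```text
the job is handed in; nothing more can be done
33.625 None
```

The house is built on its board in the order asked: ground storey, upper storey, roof, then cupola. I let go of each part before fetching the next and handed the job in at 33.6 s with the gripper about 0.26 m to one side and clear of everything.

**House:** In the last side view all four parts stand upright. The roof deck and cupola sit on their predicted outlines to about 1 mm. Earlier top views put the ground storey, upper storey and roof centres within about 1 mm of each other, with long sides within about 1° of the board's.

**Corrections:** The side view showed the upper storey about 3.5 mm off, so I lifted and re-seated it before release. The cupola took two small shifts, 3.2 mm on the way down and 1.2 mm after a short lift.

**Bystanders:** The tub and tape roll measured the same before and after, to within 1 mm. The knife and the blue look-alike look unchanged from above. The tub area did change in the picture, from what looks like the arm's shadow, since its measured position is the same.

**Checks that disagreed:** The two cameras differ by 2–4 mm in absolute position. They also disagree on which way the ground storey is off the board's centre: the top view says about 2 mm one way across the board, the side view about 1 mm the other. Hand-read corners at the foot of the ground storey suggest up to about 3 mm lengthwise. I left these, since they are close to the measurement error.

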